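Pack the home-care box in layers

ROBOT

A 7-joint arm with a two-finger parallel gripper is mounted at the origin on the work surface. World frame = base frame: x ahead of the robot, y to its left, z up, the work surface at z = 0. Lengths are in mm, angles in degrees, forces in N, time in s.
With the tool pointing down it reaches from about 425 to 875 mm from the base axis. Payload 4.7 kg.
Tool frame: the origin (TCP) lies at the very end of the fingers, on their centre line; the grasp point (between the pads) lies 19 mm behind it (arm.tcp_to_grasp is the distance from the TCP to the grasp point, in mm); z points along the fingers, y is the direction in which the jaws open and shut (so a half turn about z gives the same grasp; the last joint's range is limited). The gripper opens to 85 mm and grips with 20 to 120 N. Pads are 22 mm wide; open, the fingers measure 114 mm over their backs; the gripper's body (76 mm by 85 mm) begins 54 mm behind the grasp point. The pads swing forward as they close: fully open they stand 13 mm farther back than shut.
Start: joints at [76.667, 18.392, -4.016, 83.108, 1.295, 78.541, -3.26], TCP at [158.775, -630.33, 231.349] pointing down, gripper open.
Joint ranges: [-163.93, 163.93], [-17.29, 119.83], [-79.2, 71.16], [3.27, 140.29], [-89.18, 269.18], [5.43, 117.66], [-154.24, 154.24]. Speed limits (degrees/s): [147.25, 147.25, 180, 180, 180, 180, 180].

INTERFACE

Orientations are given as [roll, pitch, yaw] about the fixed x, y, z axes, in that order (R = Rz(yaw) Ry(pitch) Rx(roll)).
In Python, from workcell import arm gives the robot as it stands.
- The arm moves only by the shell command python3 -m inch 'ROWS' [FORCE]. ROWS is JSON, a list of rows, each a list of 7 numbers: the shift along the tool's x, y, z in cm, then the turn, a rotation vector about the tool's x, y, z in degrees, then the opening, from -1 (shut) to 1 (fully open), so that 0 is half open. In form: [[tx, ty, tz, ax, ay, az, jaw], ...]. A call has 1 to 5 rows; each row shifts and turns the commanded pose from where the row before left it, along the tool's axes as they then stand; what a row does not reach is not made up. A row lasts 1/10 s, in which the tool goes at most 50 mm and 8.59 degrees, less where a joint would pass 70% of its speed; a pose out of reach is approached as far as the arm can. A call is refused whole if a number of a shift passes 5 or a number of a turn 8.59, either way. A call with a gripper value outside its range is refused whole. The fingers move at their own pace and stop on an object; FORCE is the grip in N (left out, the last holds). Time passes only in rows, so rows that do not move let the fingers close. It gives the time, the measured TCP pose, the force and the opening at its end, in the units of the state.
- arm.get_state(): the state, without advancing time (a new reading comes with each control period).
- arm.snapshot(name): name is "side" or "top"; returns the picture (420x560x3 uint8, red, green, blue); there is no depth.
- arm.calibration(name): a dict with "camera_matrix" (3x3 intrinsics, pixels), "position" and "attitude" of the camera in the world. Camera axes: x right, y up, looking along -z (the intrinsics and any distortion apply to the point x, -y, -z); pixel columns grow to the right and rows downward; lengths in mm; the calibration is good to about 2 mm. A picture is of the moment at which its call begins. calibration takes no time and is no camera call.
- arm.close_job(): hands the job in, once; it reports no verdict.
The state is a dict: "clock": time; "joint_positions": joint angles; "joint_velocities": joint speeds; "tau": joint torques, N m; "tool_pos": TCP position; "eef_rot": TCP orientation; "contact_force": force on the tool from outside, world axes, zero at the start; "torque": the same for the moment, N m; "grip_width": finger opening in mm.
Only numpy, scipy, OpenCV 4.12 (cv2) and the standard library are available. Lean on these libraries where they do the work, as an engineer would, in place of code of your own. Each camera call takes 0.05 s, during which the arm holds its last target. There are 200 camera calls.

TASK

Pack the home-care box from the bottom up, in this order: first seat the thermometer case fully down in its long cutout in the foam, then the inhaler, lying flat, fully down in its L-shaped cutout, then stand the footed tray squarely centred on top of the box (either way round), and last stand the lidded celadon jar upright in the tray's undivided bay. Set things down rather than dropping them, and leave the bowl, tea cup, chopstick rest, glasses case and tea caddy where they are.

Things in the scene. Friction and masses are not known exactly. Their poses are not given: they have to be found in the camera images.
- care_box: Fixed oak box 200 (x) x 150 (y) x 36 mm high, dark foam flush with its top; origin: centre of underside. Two cutouts 14 mm deep, floors 22 mm above origin, 4 mm play round the parts: long one 132 x 30 mm along x, centre x=0, y=-42 mm; L-shaped one: limb 92 x 38 mm along x, centre x=0, y=18 mm, side limb x=16 to 46 out to y=59 mm: the inhaler's origin goes to x=0, y=18 mm, its axes along the box's.
- thermometer_case: Stainless steel thermometer case, a bar 124 (x, long) x 22 (y) x 25 mm high with a flat spring clip along its top (2 mm more), 90 g. Origin: centre of the underside; z up. It goes in either way round. Seated, it stands 11 mm (clip 13 mm) proud of the foam, enough for the fingertips.
- inhaler: White inhaler lying on its side, L-shaped from above, 28 mm high, 80 g. Origin: underside, where the body is gripped across y (30 mm wide). Body x=-30 to 42, y=-15 to 15 mm; canister end out to x=-42 mm; mouthpiece on the +y side at x=20 to 42 out to y=37 mm. Seated, it stands 14 mm proud of the foam, and 34 mm lie between it and the seated case: open the gripper only a little there.
- tray: Oak tray 186 (x) x 138 (y) mm, 350 g, on four feet 22 mm high at x=+-86, y=+-62 mm. Origin: under its centre, level with the feet's undersides. Floor top at z=28 mm, outer walls up to 40 mm. To lift it: rib along y at x=0, 12 mm thick, top at z=64 mm. +x side: one undivided bay, x=6 to 88, y=+-64 mm, middle x=47 mm. -x side: three small bays. On the box its long side lies along the box's.
- jar: Lidded ceramic jar in celadon green, lid fixed on, 60 mm across and 80 mm high, 220 g. Origin: centre of the underside (foot 48 mm across); z up. On the lid a round knob 20 mm across, from 62 to 80 mm above the origin, by which it can be lifted; the body is 60 mm wide from 18 to 40 mm.
- glass_bowl: Round glass bowl, 94 mm across, 50 mm high, a bystander. Origin: centre of the underside.
- tea_cup: White tea cup, 72 mm across, 62 mm high, a bystander. Origin: centre of the underside.
- chopstick_rest: Bamboo chopstick rest, 60 x 18 x 14 mm, a bystander. Origin: centre of the underside, x along its length.
- glasses_case: Dark brown rounded glasses case, 60 x 155 x 35 mm, a bystander. Origin: centre of the underside, y along its length.
- tea_caddy: Brown wooden tea caddy, 76 mm across, 87 mm high, a bystander. Origin: centre of the underside.
Not all that is in view belongs to the job. Leave any pink look-alike of the tray alone. Of the things that look like the thermometer_case, take the one that is farthest to the robot's right at the start.

How it is judged (in metres and radians):
On the way, in this order (a step that is already met when the one before it is completed fails the run):
1. the thermometer case lies fully down in the long cutout, let go, while the inhaler is not yet in the box (x of thermometer_case in the frame of care_box between -0.012 and 0.012 m and y of thermometer_case in the frame of care_box between -0.052 and -0.032 m and z of thermometer_case in the frame of care_box between 0.018 and 0.026 m and angle between thermometer_case's own z axis and vertical below 0.12 rad and angle between the x axis of thermometer_case and the x axis of care_box, either way round below 0.2 rad and contact force between the fingers and thermometer_case below 0.3 N and horizontal distance between inhaler and care_box above 0.12 m), for 0.2 s.
2. the inhaler lies fully down in the L-shaped cutout, let go, the case still seated and the tray not yet on the box (x of thermometer_case in the frame of care_box between -0.012 and 0.012 m and y of thermometer_case in the frame of care_box between -0.052 and -0.032 m and z of thermometer_case in the frame of care_box between 0.018 and 0.026 m and angle between each of thermometer_case, inhaler's own z axis and vertical below 0.12 rad and angle between the x axis of thermometer_case and the x axis of care_box, either way round below 0.2 rad and x of inhaler in the frame of care_box between -0.012 and 0.012 m and y of inhaler in the frame of care_box between 0.008 and 0.028 m and z of inhaler in the frame of care_box between 0.018 and 0.026 m and angle between the x axis of inhaler and the x axis of care_box, either way round below 0.25 rad and contact force between the fingers and inhaler below 0.3 N and horizontal distance between tray and care_box above 0.12 m), for 0.2 s.
3. the tray stands centred on the box, let go, with both parts seated and the jar not yet on it (x of thermometer_case in the frame of care_box between -0.012 and 0.012 m and y of thermometer_case in the frame of care_box between -0.052 and -0.032 m and z of thermometer_case in the frame of care_box between 0.018 and 0.026 m and angle between each of thermometer_case, inhaler's own z axis and vertical below 0.12 rad and angle between the x axis of thermometer_case and the x axis of care_box, either way round below 0.2 rad and x of inhaler in the frame of care_box between -0.012 and 0.012 m and y of inhaler in the frame of care_box between 0.008 and 0.028 m and z of inhaler in the frame of care_box between 0.018 and 0.026 m and angle between the x axis of inhaler and the x axis of care_box, either way round below 0.25 rad and x of tray in the frame of care_box between -0.011 and 0.011 m and y of tray in the frame of care_box between -0.011 and 0.011 m and z of tray in the frame of care_box between 0.032 and 0.04 m and angle between tray's own z axis and vertical below 0.06 rad and angle between the x axis of tray and the x axis of care_box, either way round below 0.12 rad and contact force between the fingers and tray below 0.3 N and horizontal distance between jar and tray above 0.1 m), for 0.2 s.
At the end, for the whole second after the job is handed in: Case and inhaler lie on the floors of their cutouts (4 mm in height, 10 mm sideways); tray level on the box, centred within 11 mm, square within 0.12 rad, either way round; jar upright on the floor of the tray's undivided bay; all released and at rest (x of thermometer_case in the frame of care_box between -0.012 and 0.012 m and y of thermometer_case in the frame of care_box between -0.052 and -0.032 m and z of thermometer_case in the frame of care_box between 0.018 and 0.026 m and angle between each of thermometer_case, inhaler, jar's own z axis and vertical below 0.12 rad and angle between the x axis of thermometer_case and the x axis of care_box, either way round below 0.2 rad and x of inhaler in the frame of care_box between -0.012 and 0.012 m and y of inhaler in the frame of care_box between 0.008 and 0.028 m and z of inhaler in the frame of care_box between 0.018 and 0.026 m and angle between the x axis of inhaler and the x axis of care_box, either way round below 0.25 rad and x of tray in the frame of care_box between -0.011 and 0.011 m and y of tray in the frame of care_box between -0.011 and 0.011 m and z of tray in the frame of care_box between 0.032 and 0.04 m and angle between tray's own z axis and vertical below 0.06 rad and angle between the x axis of tray and the x axis of care_box, either way round below 0.12 rad and x of jar in the frame of tray between 0.022 and 0.072 m and y of jar in the frame of tray between -0.045 and 0.045 m and z of jar in the frame of tray between 0.024 and 0.032 m and linear speed of each of thermometer_case, inhaler, tray, jar below 0.03 m/s); the robot touches nothing.
It fails at once if a bystander is pushed more than 30 mm (distance of any of glass_bowl, tea_cup, chopstick_rest, glasses_case, tea_caddy from where it was at the start of the episode above 0.03 m).
It fails at once if the jar is tipped over (angle between jar's own z axis and vertical above 0.7 rad).
It fails at once if a thing is let fall (free of the fingers and moving faster than 0.8 m/s, a fall of over 30 mm) ((linear speed of thermometer_case above 0.8 m/s and contact force between the fingers and thermometer_case below 0.05 N) or (linear speed of inhaler above 0.8 m/s and contact force between the fingers and inhaler below 0.05 N) or (linear speed of tray above 0.8 m/s and contact force between the fingers and tray below 0.05 N) or (linear speed of jar above 0.8 m/s and contact force between the fingers and jar below 0.05 N)).
It also fails if it takes over 90 s, if anything falls off the work surface, if the arm or the gripper's body presses on something with over 40 N, if the wrist force passes 120 N, or if a joint passes its speed limit or range.

## Working session

There is one attempt and no reset: what is moved stays moved. The work goes in short steps, Python scripts to look and compute and a shell command to move; the robot and the scene stay as the last step left them, time stands still between calls to the robot, and variables do not carry over. Pictures are saved under pics/ and viewed, about 12 in all and at most 16, crops included, and the job is handed in when it is done.

```bash
mkdir -p pics
cat > h.py <<'E'
import numpy as np, cv2
from workcell import arm
from scipy.spatial.transform import Rotation as R
def snap(cam,name):
    im=arm.snapshot(cam); cv2.imwrite(f'pics/{name}.png',im[:,:,::-1]); return im
E
python3 - <<'E'
from h import *
for c in('top','side'):
    snap(c,c+'0'); print(c,arm.calibration(c))
print(arm.get_state())
E
```

```text
top {'camera_matrix': array([[384.5585345 ,   0.        , 276.83571941],
       [  0.        , 384.5585345 , 206.93133534],
       [  0.        ,   0.        ,   1.        ]]), 'position': array([ 432.73618687,  106.73129577, 1105.53145935]), 'attitude': array([ 2.31507972e+00, -9.48663060e-03, -8.92487299e+01])}
side {'camera_matrix': array([[381.3836643 ,   0.        , 276.39951833],
       [  0.        , 381.3836643 , 215.32356257],
       [  0.        ,   0.        ,   1.        ]]), 'position': array([ 284.61218689, -508.01759286,  570.27604485]), 'attitude': array([ 51.72882729,  -0.10205262, -19.16711054])}
{'clock': 0.1, 'joint_positions': array([76.66785174, 18.43663902, -4.015982  , 83.16932135,  1.29339803,
       78.54269248, -3.26075337]), 'joint_velocities': array([ 0.0239986 , -0.19502797, -0.00367991, -0.15271198, -0.09180875,
       -0.05193665,  0.06704553]), 'tau': array([-1.22176621e-04, -4.94881403e+01, -3.83990603e-01, -3.15208983e+01,
        1.31428469e-02,  7.48067483e-03,  1.35156355e-06]), 'tool_pos': array([ 158.63287697, -629.82527459,  230.29989439]), 'eef_rot': array([-1.79896497e+02,  3.90578262e-03,  1.41411322e+01]), 'contact_force': array([-0.32192746, -1.0231846 , -0.41953364]), 'torque': array([-7.34062343e-05, -2.11257517e-02,  7.60252187e-02]), 'grip_width': 85.25182079777592}
```

View pics/top0.png

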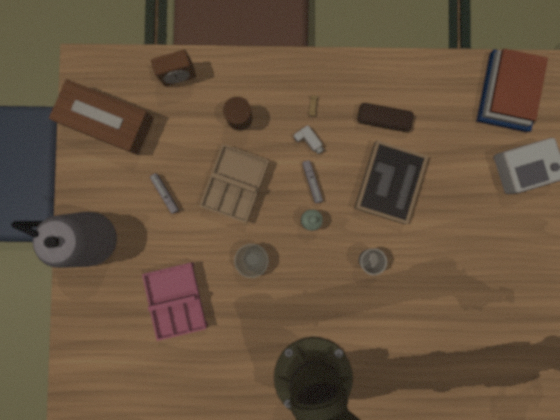

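View pics/side0.png

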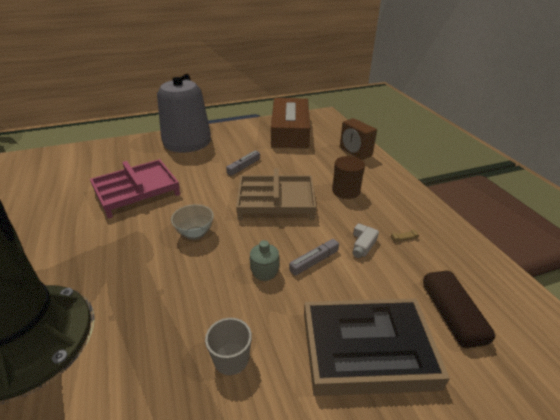

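```bash
cat >> h.py <<'E'
def ray(cam,uv,z):
    c=arm.calibration(cam);K=c['camera_matrix'];uv=np.atleast_2d(np.float64(uv))
    d=np.c_[uv,np.ones(len(uv))]@np.linalg.inv(K).T*[1,-1,-1]
    d=d@R.from_euler('xyz',c['attitude'],degrees=True).as_matrix().T
    p=np.float64(c['position']); return p+d*((z-p[2])/d[:,2])[:,None]
def proj(cam,P):
    c=arm.calibration(cam);M=R.from_euler('xyz',c['attitude'],degrees=True).as_matrix()
    q=(np.atleast_2d(P)-c['position'])@M*[1,-1,-1]
    q=q@c['camera_matrix'].T; return q[:,:2]/q[:,2:]
def rect(mask,cam,z):
    "min-area rectangle in world at height z of the largest blob"
    cs,_=cv2.findContours(mask.astype('uint8'),cv2.RETR_EXTERNAL,cv2.CHAIN_APPROX_NONE)
    c=max(cs,key=cv2.contourArea)[:,0]
    w=ray(cam,c,z)[:,:2].astype('float32'); return cv2.minAreaRect(w),c
E
python3 - <<'E'
from h import *
a=cv2.imread('pics/top0.png')
cv2.imwrite('pics/crop0.png',cv2.resize(a[90:270,190:440],None,fx=3,fy=3,interpolation=cv2.INTER_CUBIC))
h=cv2.cvtColor(a,cv2.COLOR_BGR2HSV)
for p in [(314,182),(310,172),(310,135),(311,219),(419,170),(400,150),(383,180),(404,185),(265,170),(240,165),(230,300),(330,182),(330,120)]: print(p,h[p[1],p[0]])
E
```

```text
(314, 182) [ 15  23 109]
(310, 172) [ 5 15 99]
(310, 135) [ 21  19 133]
(311, 219) [ 45  35 102]
(419, 170) [13 58 53]
(400, 150) [16 74 86]
(383, 180) [10 30 77]
(404, 185) [17 23 76]
(265, 170) [16 96 96]
(240, 165) [ 16  89 120]
(230, 300) [ 16 114 125]
(330, 182) [ 16 114 116]
(330, 120) [ 15 112 112]
```

View pics/crop0.png

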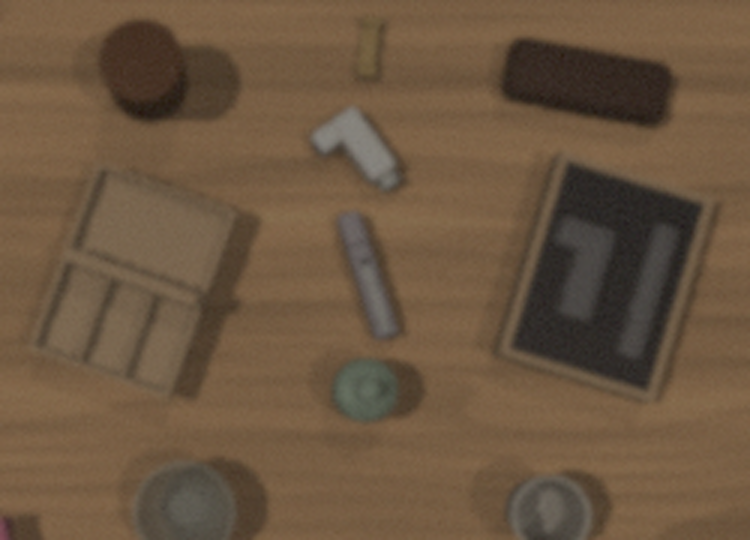

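```bash
cat > meas.py <<'E'
from h import *
a=cv2.imread('pics/top0.png');h=cv2.cvtColor(cv2.bilateralFilter(a,5,30,3),cv2.COLOR_BGR2HSV);S=h[:,:,1].astype(int);V=h[:,:,2]
def box(x0,y0,x1,y1):
    m=np.zeros(S.shape,bool);m[y0:y1,x0:x1]=1;return m
for n,m,z in [('case',(S<66)&box(298,158,330,206),25),('inhaler',(S<66)&box(288,120,328,158),26),
  ('foam',(V<95)&(S<60)&box(350,138,432,226),36),('jar',(h[:,:,0]>22)&box(295,205,330,235),30),('tray',((S<103))&(V>70)&box(198,140,275,226),40)]:
    r,c=rect(m,'top',z); print(n,np.round(r[0],1),np.round(r[1],1),round(r[2],1),'area',m.sum())
    print('  corners px',np.round(proj('top',np.c_[cv2.boxPoints(r),[z]*4])).tolist())
# hand-read crop corners -> world
cr=lambda p:np.array(p)/3.+[190,90]
print('box top',ray('top',cr([(560,155),(717,200),(655,395),(500,350)]),36).round())
print('tray rim',ray('top',cr([(100,165),(237,212),(168,393),(35,345)]),40).round())
print('rib',ray('top',cr([(70,253),(198,298)]),64).round())
print('knob',ray('top',cr([(370,386)]),80).round(1))
print('inh',ray('top',cr([(388,178),(350,110),(318,140)]),26).round())
print('caseends',ray('top',cr([(349,213),(386,336)]),25).round())
print('bowl',ray('top',cr([(187,507)]),50).round(),'cup',ray('top',cr([(550,512)]),62).round(),'caddy',ray('top',cr([(142,60)]),87).round())
E
python3 meas.py
```

```text
case [550.2   8.7] [121.5  23.2] 18.9 area 345
  corners px [[315.0, 203.0], [323.0, 200.0], [309.0, 160.0], [301.0, 162.0]]
inhaler [664.1  18.2] [86.2 51.4] 40.2 area 375
  corners px [[312.0, 158.0], [326.0, 147.0], [306.0, 124.0], [292.0, 135.0]]
foam [ 551.1 -213. ] [128.2 178.5] 73.1 area 2876
  corners px [[405.0, 219.0], [423.0, 158.0], [379.0, 144.0], [360.0, 205.0]]
jar [442.3  11.1] [53.1 56. ] 0.8 area 343
  corners px [[301.0, 229.0], [321.0, 229.0], [321.0, 210.0], [301.0, 210.0]]
tray [540.9 225.7] [148.6 192. ] 70.9 area 3532
  corners px [[248.0, 225.0], [271.0, 160.0], [221.0, 142.0], [197.0, 206.0]]
box top [[ 663. -170.   36.]
 [ 622. -317.   36.]
 [ 440. -259.   36.]
 [ 480. -115.   36.]]
tray rim [[647. 259.  40.]
 [605. 131.  40.]
 [436. 192.  40.]
 [478. 316.  40.]]
rib [[561. 281.  64.]
 [522. 164.  64.]]
knob [[444.2   9.4  80. ]]
inh [[641. -11.  26.]
 [705.  26.  26.]
 [676.  55.  26.]]
caseends [[607.  25.  25.]
 [492. -10.  25.]]
bowl [[332. 172.  50.]] cup [[ 333. -155.   62.]] caddy [[732. 216.  87.]]
```

```bash
cat > go.py <<'E'
import sys; from h import *
# usage: go.py x y z yaw : remaining shift in tool axes (cm) and turn about tool z (deg), from the measured pose
x,y,z,yaw=map(float,sys.argv[1:5]); s=arm.get_state()
M=R.from_euler('xyz',s['eef_rot'],degrees=True)
d=M.inv().apply(np.array([x,y,z])-s['tool_pos'])/10
G=R.from_euler('xyz',[180,0,yaw],degrees=True)
print('t',round(s['clock'],2),'pos',s['tool_pos'].round(1),'rpy',s['eef_rot'].round(2),'w',round(s['grip_width'],1),'F',s['contact_force'].round(1))
print('shift cm',d.round(2),'len',round(np.linalg.norm(d),2),'turn',(M.inv()*G).as_rotvec(degrees=True).round(2))
E
python3 go.py 550 9 160 18; python3 go.py 550 9 160 14.14
python3 - <<'E'
from h import *
a=cv2.imread('pics/top0.png')
cv2.imwrite('pics/crop1.png',cv2.resize(a[120:162,285:335],None,fx=12,fy=12,interpolation=cv2.INTER_CUBIC))
E
```

```text
t 0.1 pos [ 158.6 -629.8  230.3] rpy [-179.9     0.     14.14] w 85.3 F [-0.3 -1.  -0.4]
shift cm [ 53.56 -52.37   7.12] len 75.25 turn [-0.1   0.   -3.86]
t 0.1 pos [ 158.6 -629.8  230.3] rpy [-179.9     0.     14.14] w 85.3 F [-0.3 -1.  -0.4]
shift cm [ 53.56 -52.37   7.12] len 75.25 turn [-0.1  0.   0. ]
```

View pics/crop1.png

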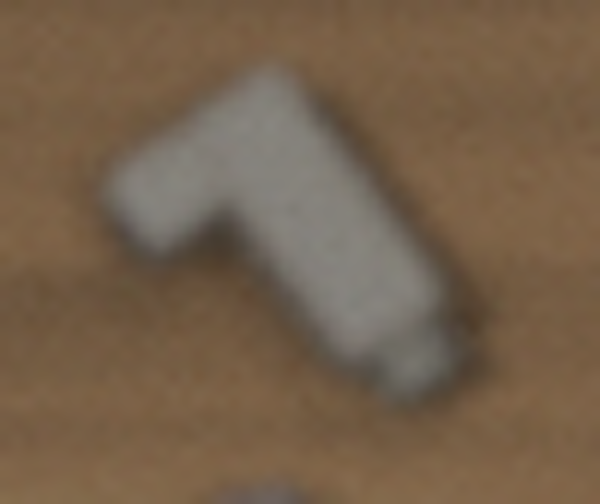

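```bash
a=1
python3 -m inch '[[3.15,-3.08,0.42,0,0,0,1],[3.15,-3.08,0.42,0,0,0,1],[3.15,-3.08,0.42,0,0,0,1],[3.15,-3.08,0.42,0,0,0,1],[3.15,-3.08,0.42,0,0,0,1]]'
python3 -m inch '[[3.15,-3.08,0.42,0,0,0,1],[3.15,-3.08,0.42,0,0,0,1],[3.15,-3.08,0.42,0,0,0,1],[3.15,-3.08,0.42,0,0,0,1],[3.15,-3.08,0.42,0,0,0,1]]'
python3 -m inch '[[3.15,-3.08,0.42,0,0,0,1],[3.15,-3.08,0.42,0,0,0,1],[3.15,-3.08,0.42,0,0,0,1],[3.15,-3.08,0.42,0,0,0,1],[3.15,-3.08,0.42,0,0,0,1]]'
python3 -m inch '[[0,0,0,0,0,0,1],[0,0,0,0,0,0,1]]'
python3 go.py 550 9 60 18
python3 -c "
from h import *
print(ray('top',[312.1,138.9],27))
im=snap('side','side1')"
```

```text
clock: 0.6
tool_pos: [274.4, -440.6, 209.7]
eef_rot: [-180.0, 0.0, 14.1]
contact_force: [1.6, 0.3, -0.7]
grip_width: 85.7
clock: 1.1
tool_pos: [389.4, -253.0, 189.0]
eef_rot: [180.0, 0.0, 14.1]
contact_force: [-0.1, -0.5, -0.0]
grip_width: 85.4
clock: 1.6
tool_pos: [504.5, -65.4, 168.0]
eef_rot: [180.0, 0.0, 14.1]
contact_force: [0.3, 0.1, 0.0]
grip_width: 85.7
clock: 1.8
tool_pos: [503.9, -65.9, 167.8]
eef_rot: [-180.0, 0.1, 14.3]
contact_force: [-0.2, -0.1, -0.2]
grip_width: 85.3
t 1.8 pos [503.9 -65.9 167.8] rpy [-1.7997e+02  7.0000e-02  1.4310e+01] w 85.3 F [-0.2 -0.1 -0.2]
shift cm [ 6.33 -6.11 10.77] len 13.91 turn [-0.04  0.07 -3.69]
[[670.12063341   9.95951576  27.        ]]
```

View pics/side1.png

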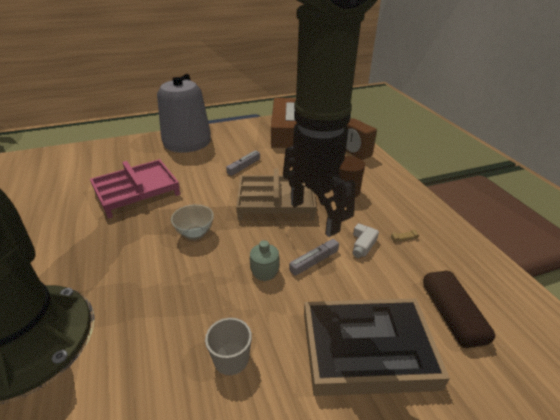

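```bash
python3 -m inch '[[3,-3,1.5,0,0,-3.7,1],[3.3,-3.1,1.5,0,0,0,1],[0,0,3,0,0,0,1],[0,0,3,0,0,0,1],[0,0,0,0,0,0,1]]'
python3 go.py 550 9 16 18
python3 - <<'E'
from h import *
a=cv2.imread('pics/side0.png');h=cv2.cvtColor(a,cv2.COLOR_BGR2HSV)
m=np.zeros(a.shape[:2],bool);m[235:280,285:345]=1
r,c=rect(m&(h[:,:,1]<70),'side',14);print('case z14',r, 'n',len(c))
E=lambda s,p,z:print(s,ray('side',p,z).round(1).tolist(),z)
E('case top mid',[316.5,254],26);E('knob top',[264,242],78);E('inh',[366,237],27)
print(proj('side',[[550,9,25],[607,26,25],[492,-9,25],[444,9.5,80],[670,10,27]]).round(1))
E
```

```text
clock: 2.35
tool_pos: [544.0, 6.9, 74.3]
eef_rot: [-179.9, 0.5, 17.7]
contact_force: [-0.6, 0.1, 1.0]
grip_width: 85.4
t 2.35 pos [544.    6.9  74.3] rpy [-179.87    0.48   17.7 ] w 85.4 F [-0.6  0.1  1. ]
shift cm [ 0.69 -0.01  5.82] len 5.86 turn [-0.13  0.48 -0.3 ]
case z14 ((547.9827270507812, 4.699241638183594), (134.7009735107422, 34.4510498046875), 18.37769889831543) n 110
case top mid [[547.6, -3.9, 26.0]] 26
knob top [[440.8, 11.0, 78.0]] 78
inh [[668.8, 8.4, 27.0]] 27
[[315.  250. ]
 [336.3 238.8]
 [292.  262.4]
 [265.8 241.3]
 [366.1 236.4]]
```

```bash
python3 -m inch '[[0.6,0,3,0.1,0.4,0,1],[0,0,2,0,0,0,1],[0,0,1,0,0,0,1],[0,0,0,0,0,0,-0.2],[0,0,0,0,0,0,-0.6]]' 40
python3 -m inch '[[0,0,0,0,0,0,-0.8],[0,0,0,0,0,0,-0.8],[0,0,0,0,0,0,-0.8],[0,0,0,0,0,0,-0.8]]' 40
python3 go.py 550 9 14 18
```

```text
clock: 2.85
tool_pos: [554.5, 10.4, 19.6]
eef_rot: [-180.0, -0.5, 17.8]
contact_force: [0.1, 0.1, -0.4]
grip_width: 58.9
clock: 3.25
tool_pos: [554.4, 10.9, 19.5]
eef_rot: [-180.0, -0.5, 17.8]
contact_force: [-1.1, -0.3, 6.5]
grip_width: 20.4
t 3.25 pos [554.4  10.9  19.5] rpy [-179.97   -0.47   17.84] w 20.4 F [-1.1 -0.3  6.5]
shift cm [-0.48  0.04  0.54] len 0.73 turn [-0.03 -0.47 -0.16]
```

```bash
python3 -m inch '[[0,0,0,0,0,0,-0.2],[0,0,0,0,0,0,0],[-0.45,0,0.3,0,-0.45,0,0],[0,0,0.4,0,0,0,0],[0,0,0,0,0,0,0]]' 40
python3 go.py 550 9 13 18
python3 -m inch '[[0,0,0,0,0,0,-0.4],[0,0,0,0,0,0,-0.8],[0,0,0,0,0,0,-0.8],[0,0,0,0,0,0,-0.8],[0,0,0,0,0,0,-0.8]]' 40
python3 go.py 550 9 13 18
```

```text
clock: 3.75
tool_pos: [548.5, 9.6, 10.3]
eef_rot: [-179.9, 0.1, 17.8]
contact_force: [-0.1, -0.1, -0.0]
grip_width: 42.5
t 3.75 pos [548.5   9.6  10.3] rpy [-1.7987e+02  1.4000e-01  1.7840e+01] w 42.5 F [-0.1 -0.1 -0. ]
shift cm [ 0.12  0.11 -0.27] len 0.31 turn [-0.13  0.14 -0.16]
clock: 4.25
tool_pos: [549.5, 9.8, 11.3]
eef_rot: [-179.9, 0.0, 17.8]
contact_force: [-0.6, 1.0, -0.0]
grip_width: 21.3
t 4.25 pos [549.5   9.8  11.3] rpy [-1.7991e+02  4.0000e-02  1.7840e+01] w 21.3 F [-0.6  1.  -0. ]
shift cm [ 0.03  0.09 -0.17] len 0.19 turn [-0.09  0.04 -0.16]
```

```bash
python3 -m inch '[[0,0,0,0,0,0,-0.2],[0,0,-0.3,0,0,0,-0.2],[0,0,0,0,0,0,-0.2],[0,0,0,0,0,0,-0.8],[0,0,0,0,0,0,-0.8]]' 60
python3 -m inch '[[0,0,0,0,0,0,-0.8],[0,0,0,0,0,0,-0.8]]' 60
python3 go.py 538.9 -253 130 -16.9
python3 -m inch '[[0,0,-2,0,0,0,-0.8],[0,0,-4,0,0,0,-0.8],[0,0,-3,0,0,0,-0.8],[0,0,-2,0,0,0,-0.8],[0,0,0,0,0,0,-0.8]]' 60
python3 go.py 538.9 -253 130 -16.9
python3 -c "
from h import *
im=snap('side','side2');import cv2
cv2.imwrite('pics/side2c.png',cv2.resize(im[130:330,220:420,::-1],None,fx=3,fy=3))"
```

```text
clock: 4.75
tool_pos: [549.7, 9.8, 14.7]
eef_rot: [-179.9, 0.0, 17.8]
contact_force: [-0.1, -0.8, 4.0]
grip_width: 19.8
clock: 4.95
tool_pos: [549.7, 9.8, 14.7]
eef_rot: [-179.9, 0.0, 17.8]
contact_force: [-1.4, 1.0, 5.0]
grip_width: 20.1
t 4.95 pos [549.7   9.8  14.7] rpy [-1.7992e+02  2.0000e-02  1.7840e+01] w 20.1 F [-1.4  1.   5. ]
shift cm [ -9.09  24.67 -11.56] len 28.71 turn [-0.07  0.04 34.74]
clock: 5.45
tool_pos: [551.4, 9.6, 126.8]
eef_rot: [180.0, -0.2, 17.8]
contact_force: [0.4, 0.5, -0.5]
grip_width: 20.4
t 5.45 pos [551.4   9.6 126.8] rpy [179.97  -0.21  17.83] w 20.4 F [ 0.4  0.5 -0.5]
shift cm [-9.23 24.62 -0.34] len 26.29 turn [-3.000e-02 -2.200e-01  3.473e+01]
```

View pics/side2c.png

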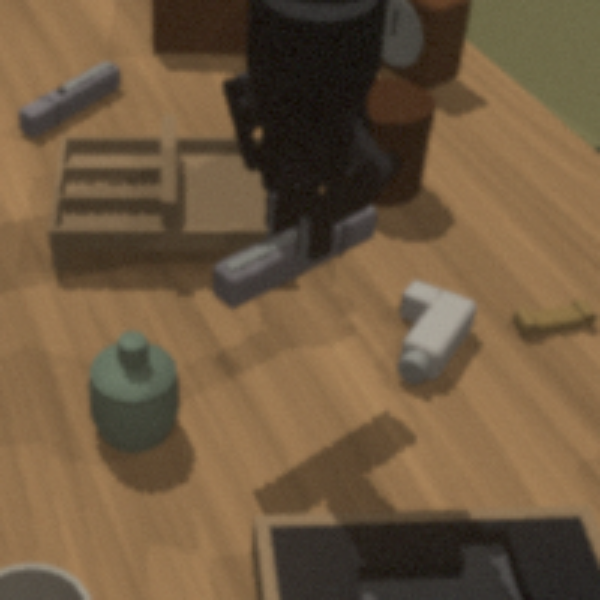

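Run:
```python
from h import *
s=arm.get_state();M=R.from_euler('xyz',s['eef_rot'],degrees=True).as_matrix();t=s['tool_pos']
for lab,zz in(('top',10.3),('bot',-14.7)):
  for y in(11,-11):
    P=[t+M@[x,y,0]+[0,0,zz] for x in(-62,0,62)]
    print(lab,y,((proj('side',P)-[220,130])*3+1).round().tolist())
```

```text
top 11 [[232.0, 280.0], [309.0, 242.0], [380.0, 207.0]]
top -11 [[209.0, 261.0], [286.0, 225.0], [356.0, 191.0]]
bot 11 [[231.0, 311.0], [306.0, 273.0], [375.0, 237.0]]
bot -11 [[209.0, 293.0], [283.0, 256.0], [352.0, 222.0]]
```

```bash
python3 -m inch '[[0,0,0,0,0,7,-0.8],[0,0,0,0,0,7,-0.8],[0,0,0,0,0,7,-0.8],[0,0,0,0,0,7,-0.8],[0,0,0,0,0,6.7,-0.8]]'
python3 go.py 538.9 -253 100 -16.9
```

```text
clock: 6.0
tool_pos: [548.0, 9.4, 121.7]
eef_rot: [-180.0, 0.3, -17.1]
contact_force: [0.0, -0.8, -0.8]
grip_width: 20.2
t 6.0 pos [548.    9.4 121.7] rpy [-180.      0.32  -17.14] w 20.2 F [ 0.  -0.8 -0.8]
shift cm [ 6.88 25.35  2.14] len 26.35 turn [-0.    0.32 -0.24]
```

```bash
python3 -m inch '[[0.8,3,0,0,0,0,-0.8],[1.2,4.5,0,0,0,0,-0.8],[1.2,4.5,0,0,0,0,-0.8],[1.2,4.5,0,0,0,0,-0.8],[1.2,4.5,0,0,0,0,-0.8]]'
python3 -m inch '[[1.2,4.3,0.4,0,0.3,-0.2,-0.8],[0,0,1.5,0,0,0,-0.8],[0,0,0,0,0,0,-0.8],[0,0,0,0,0,0,-0.8]]'
python3 go.py 538.9 -253 75 -16.9
python3 - <<'E'
from h import *
im=snap('side','side3')
cv2.imwrite('pics/side3c.png',cv2.resize(im[190:400,270:470,::-1],None,fx=3.5,fy=2.8))
t=snap('top','top3')
cv2.imwrite('pics/top3c.png',cv2.resize(t[130:230,340:440,::-1],None,fx=6,fy=6,interpolation=cv2.INTER_CUBIC))
E
```

```text
clock: 6.5
tool_pos: [540.5, -209.1, 121.5]
eef_rot: [-179.9, 0.3, -16.8]
contact_force: [1.3, 0.7, -1.0]
grip_width: 20.1
clock: 6.9
tool_pos: [540.5, -250.2, 103.1]
eef_rot: [-179.9, -0.0, -16.6]
contact_force: [0.2, -0.1, -0.2]
grip_width: 19.9
t 6.9 pos [ 540.5 -250.2  103.1] rpy [-179.85   -0.    -16.56] w 19.9 F [ 0.2 -0.1 -0.2]
shift cm [-0.07  0.32  2.81] len 2.83 turn [-0.15  0.    0.34]
```

View pics/side3c.png

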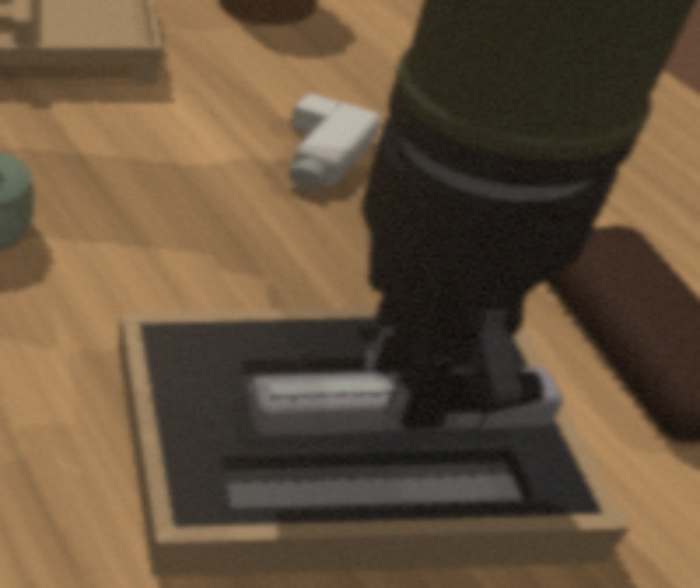

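Run:
```python
from h import *
B=R.from_euler('z',-16.9,degrees=True).as_matrix()
f=lambda P:((proj('side',np.array(P,float)@B.T+[551.1,-213,0])-[270,190])*[3.5,2.8]+[1.2,.9]).round(0).tolist()
print('slot rim',f([[-66,-27,36],[66,-27,36],[66,-57,36],[-66,-57,36]]))
print('box corners',f([[-100,75,36],[100,75,36],[100,-75,36],[-100,-75,36]]))
s=arm.get_state();M=R.from_euler('xyz',s['eef_rot'],degrees=True).as_matrix();t=s['tool_pos']
for lab,zz in(('top',10.3),('bot',-14.7)):
    P=[t+M@[x,y,0]+[0,0,zz] for x,y in((-62,-11),(62,-11),(62,11),(-62,11))]
    print(lab,((proj('side',P)-[270,190])*[3.5,2.8]+[1.2,.9]).round().tolist())
```

```text
slot rim [[223.0, 451.0], [515.0, 442.0], [538.0, 492.0], [234.0, 501.0]]
box corners [[125.0, 307.0], [516.0, 298.0], [632.0, 521.0], [160.0, 535.0]]
top [[256.0, 364.0], [554.0, 355.0], [574.0, 391.0], [266.0, 401.0]]
bot [[249.0, 394.0], [540.0, 384.0], [558.0, 420.0], [259.0, 430.0]]
```

View pics/top3c.png

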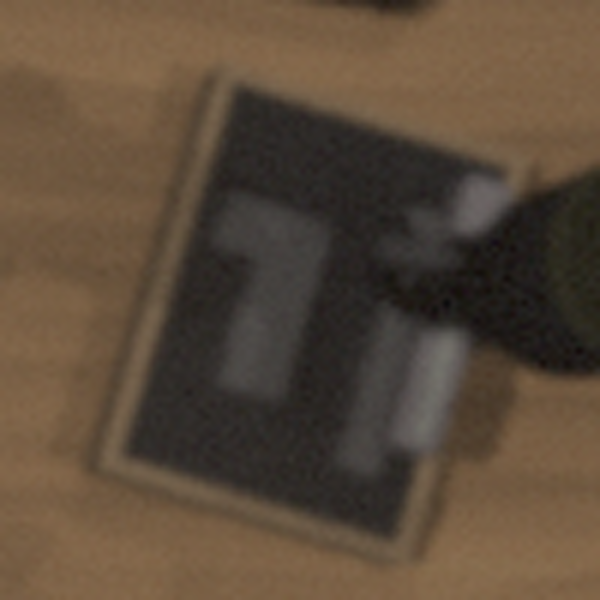

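Run:
```python
from h import *
a=cv2.GaussianBlur(cv2.imread('pics/top0.png'),(3,3),0);g=a.mean(2)
B=R.from_euler('z',-16.9,degrees=True).as_matrix()
# line profiles across/along in the box frame, at floor height 22 and rim 36
def prof(P):
    p=proj('top',np.array(P,float)@B.T+[551.1,-213,0]).astype('float32')
    return cv2.remap(g.astype('float32'),p[:,0].copy(),p[:,1].copy(),cv2.INTER_LINEAR).ravel()
ys=np.arange(-90,91,3)
v=np.mean([prof([[x,y,36] for y in ys]) for x in(-40,-30,-20,-10,0)],0);print('y',list(zip(ys.tolist(),v.round().astype(int).tolist())))
xs=np.arange(-117,118,3)
v=np.mean([prof([[x,y,36] for x in xs]) for y in(-46,-43,-40)],0);print('x',list(zip(xs.tolist(),v.round().astype(int).tolist())))
```

```text
y [(-90, 89), (-87, 85), (-84, 78), (-81, 71), (-78, 73), (-75, 81), (-72, 86), (-69, 81), (-66, 66), (-63, 51), (-60, 43), (-57, 42), (-54, 47), (-51, 56), (-48, 63), (-45, 68), (-42, 70), (-39, 71), (-36, 70), (-33, 65), (-30, 57), (-27, 49), (-24, 44), (-21, 42), (-18, 41), (-15, 41), (-12, 41), (-9, 42), (-6, 41), (-3, 40), (0, 44), (3, 52), (6, 60), (9, 66), (12, 70), (15, 71), (18, 72), (21, 72), (24, 71), (27, 70), (30, 66), (33, 59), (36, 52), (39, 46), (42, 43), (45, 42), (48, 41), (51, 42), (54, 42), (57, 43), (60, 45), (63, 54), (66, 69), (69, 83), (72, 87), (75, 79), (78, 72), (81, 72), (84, 76), (87, 80), (90, 81)]
x [(-117, 94), (-114, 94), (-111, 95), (-108, 93), (-105, 87), (-102, 82), (-99, 84), (-96, 87), (-93, 79), (-90, 64), (-87, 50), (-84, 44), (-81, 44), (-78, 43), (-75, 44), (-72, 45), (-69, 48), (-66, 56), (-63, 64), (-60, 69), (-57, 69), (-54, 70), (-51, 70), (-48, 70), (-45, 70), (-42, 69), (-39, 69), (-36, 69), (-33, 68), (-30, 69), (-27, 70), (-24, 70), (-21, 69), (-18, 69), (-15, 68), (-12, 68), (-9, 69), (-6, 70), (-3, 70), (0, 69), (3, 69), (6, 69), (9, 69), (12, 68), (15, 68), (18, 69), (21, 69), (24, 69), (27, 69), (30, 70), (33, 70), (36, 69), (39, 69), (42, 68), (45, 68), (48, 67), (51, 66), (54, 65), (57, 63), (60, 58), (63, 49), (66, 41), (69, 39), (72, 39), (75, 39), (78, 39), (81, 39), (84, 41), (87, 46), (90, 60), (93, 77), (96, 89), (99, 93), (102, 94), (105, 95), (108, 95), (111, 95), (114, 95), (117, 95)]
```

Run:
```python
from h import *
s=arm.get_state();M=R.from_euler('xyz',s['eef_rot'],degrees=True).as_matrix();t=s['tool_pos']
P=[t+M@[x,y,0]+[0,0,10.3] for x,y in((-62,-11),(62,-11),(62,11),(-62,11))]
print('top',((proj('top',P)-[340,130])*6+2.5).round().tolist(), t)
for cam,(x0,y0,x1,y1) in(('top',(400,180,420,210)),('side',(335,310,435,352))):
    a=cv2.imread(f'pics/{cam}3.png');h=cv2.cvtColor(cv2.GaussianBlur(a,(3,3),0),cv2.COLOR_BGR2HSV)
    m=np.zeros(h.shape[:2],bool);m[y0:y1,x0:x1]=1;m&=(h[:,:,2]>95)&(h[:,:,1]<60)
    ys,xs=np.nonzero(m);print(cam,xs.min(),xs.max(),ys.min(),ys.max())
```

```text
top [[389.0, 445.0], [471.0, 171.0], [520.0, 186.0], [439.0, 460.0]] [ 541.72828259 -250.18933209  104.72883082]
top 408 416 186 203
side 343 429 321 336
```

```bash
python3 go.py 539.2 -253.8 60 -16.9
python3 -m inch '[[-0.15,0.4,1,0,0,0.3,-0.8],[0,0,2,0,0,0,-0.8],[0,0,1.4,0,0,0,-0.8],[0,0,0,0,0,0,-0.8],[0,0,0,0,0,0,-0.8]]'
python3 go.py 539.2 -253.8 36.5 -16.9
```

```text
t 7.0 pos [ 541.7 -250.2  104.7] rpy [-1.7991e+02 -1.7000e-01 -1.6490e+01] w 19.9 F [ 0.6  0.7 -1.2]
shift cm [-0.15  0.43  4.47] len 4.49 turn [-0.09 -0.17  0.41]
clock: 7.5
tool_pos: [538.8, -255.3, 60.8]
eef_rot: [-179.9, -0.2, -16.9]
contact_force: [-0.2, 0.2, -0.2]
grip_width: 20.0
t 7.5 pos [ 538.8 -255.3   60.8] rpy [-1.7994e+02 -1.7000e-01 -1.6930e+01] w 20.0 F [-0.2  0.2 -0.2]
shift cm [-0.02 -0.15  2.43] len 2.43 turn [-0.06 -0.17 -0.03]
```

```bash
python3 -m inch '[[0,-0.13,0.8,0,0,0,-0.8],[0,0,0.5,0,0,0,-0.8],[0,0,0.4,0,0,0,-0.8],[0,0,0.3,0,0,0,-0.8],[0,0,0,0,0,0,-0.8]]'
python3 go.py 539.2 -253.8 36.5 -16.9
python3 -m inch '[[0,0,0.2,0,0,0,-0.8],[0,0,0.1,0,0,0,-0.8],[0,0,0,0,0,0,-0.8],[0,0,0,0,0,0,-0.8]]'
python3 go.py 539.2 -253.8 36.5 -16.9
```

```text
clock: 8.0
tool_pos: [539.0, -254.3, 40.4]
eef_rot: [-179.9, -0.2, -17.0]
contact_force: [-1.2, 0.2, -0.1]
grip_width: 20.1
t 8.0 pos [ 539.  -254.3   40.4] rpy [-1.7994e+02 -1.5000e-01 -1.6960e+01] w 20.1 F [-1.2  0.2 -0.1]
shift cm [ 0.01 -0.06  0.39] len 0.39 turn [-0.06 -0.15 -0.06]
clock: 8.4
tool_pos: [539.4, -254.5, 38.0]
eef_rot: [-180.0, -0.2, -17.0]
contact_force: [-0.2, 0.0, -0.1]
grip_width: 19.9
t 8.4 pos [ 539.4 -254.5   38. ] rpy [-179.95   -0.21  -16.96] w 19.9 F [-0.2  0.  -0.1]
shift cm [-0.04 -0.06  0.15] len 0.16 turn [-0.05 -0.21 -0.06]
```

```bash
python3 -m inch '[[0,0,0.12,0,0,0,-0.8],[0,0,0,0,0,0,-0.5],[0,0,0,0,0,0,-0.3],[0,0,0,0,0,0,-0.1],[0,0,0,0,0,0,0]]'
python3 -m inch '[[0,0,-2,0,0,0,0],[0,0,-4,0,0,0,0],[0,0,-4,0,0,0,0.3],[0,-4.5,-3,0,0,0,1],[0,-4.5,0,0,0,0,1]]'
python3 go.py 670 10 130 35.5; python3 go.py 670 10 130 -16.9
python3 - <<'E'
from h import *
im=snap('side','side4')
cv2.imwrite('pics/side4c.png',cv2.resize(im[200:400,290:450,::-1],None,fx=3.5,fy=3))
E
```

```text
clock: 8.9
tool_pos: [539.4, -254.5, 36.8]
eef_rot: [-180.0, -0.2, -17.0]
contact_force: [-0.8, 0.4, -0.5]
grip_width: 42.6
clock: 9.4
tool_pos: [566.9, -173.6, 169.8]
eef_rot: [180.0, -0.7, -17.3]
contact_force: [0.5, 1.6, 0.1]
grip_width: 81.8
t 9.4 pos [ 566.9 -173.6  169.8] rpy [179.97  -0.73 -17.25] w 81.8 F [0.5 1.6 0.1]
shift cm [  4.35 -20.59   4.03] len 21.43 turn [  0.36  -0.67 -52.75]
t 9.4 pos [ 566.9 -173.6  169.8] rpy [179.97  -0.73 -17.25] w 81.8 F [0.5 1.6 0.1]
shift cm [  4.35 -20.59   4.03] len 21.43 turn [ 0.03 -0.73 -0.35]
```

View pics/side4c.png

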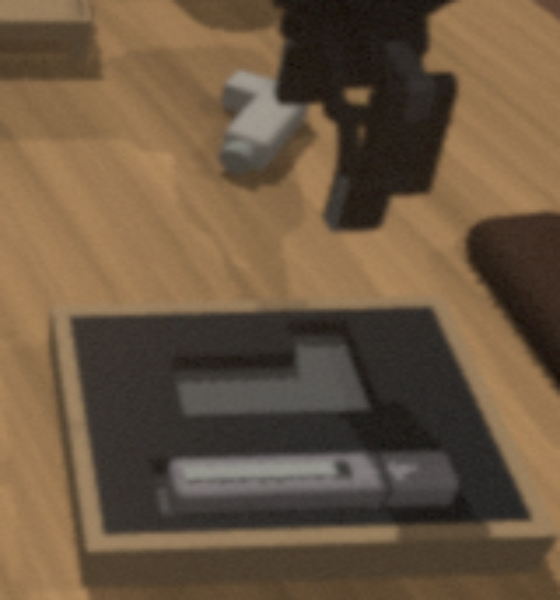

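```bash
python3 -m inch '[[0.87,-4.1,0,0,0,0,1],[0.87,-4.1,0,0,0,0,1],[0.87,-4.1,0,0,0,0,1],[0.87,-4.1,0,0,0,-4,1],[0.8,-3.8,0,0,0,-7,1]]'
python3 -m inch '[[0,0,0,0,0,-8.4,1],[0,0,0.5,0,0,-8.4,1],[0,0,1,0,0,-8.4,1],[0,0,1,0,0,-8.4,1],[0,0,1,0,0,-8,1]]'
python3 -m inch '[[0,0,0,0,0,0,1],[0,0,0,0,0,0,1]]'
python3 go.py 670 10 50 35.5
```

```text
clock: 9.95
tool_pos: [662.2, 12.0, 164.6]
eef_rot: [-180.0, -0.2, -5.7]
contact_force: [0.5, 0.1, 0.1]
grip_width: 85.4
clock: 10.45
tool_pos: [661.5, 10.3, 129.2]
eef_rot: [179.9, -0.1, 36.0]
contact_force: [-0.1, -0.6, -0.2]
grip_width: 85.4
clock: 10.65
tool_pos: [661.5, 10.2, 129.7]
eef_rot: [179.9, -0.1, 35.4]
contact_force: [-1.1, -0.4, 0.0]
grip_width: 85.4
t 10.65 pos [661.5  10.2 129.7] rpy [ 1.799e+02 -1.400e-01  3.545e+01] w 85.4 F [-1.1 -0.4  0. ]
shift cm [0.65 0.5  7.97] len 8.01 turn [ 0.1  -0.14 -0.05]
```

```bash
python3 -m inch '[[0.6,0.5,2,0,0,0,0.5],[0,0,4,0,0,0,0.5],[0,0,2,0,0,0,0.5],[0,0,1,0,0,0,0.5],[0,0,0,0,0,0,0.5]]'
python3 -m inch '[[0,0,0,0,0,0,0.5]]'
python3 go.py 670 10 17 35.5
```

```text
clock: 11.15
tool_pos: [669.3, 9.7, 39.1]
eef_rot: [179.9, -0.1, 35.6]
contact_force: [0.3, -0.6, 0.1]
grip_width: 63.9
clock: 11.25
tool_pos: [670.8, 10.0, 41.4]
eef_rot: [179.8, -0.3, 35.6]
contact_force: [0.7, -0.6, 0.7]
grip_width: 64.1
t 11.25 pos [670.8  10.   41.4] rpy [179.8   -0.27  35.6 ] w 64.1 F [ 0.7 -0.6  0.7]
shift cm [-0.08 -0.06  2.44] len 2.44 turn [ 0.2  -0.27  0.1 ]
```

```bash
python3 -m inch '[[0,0,1.5,0.2,-0.2,0,0.2],[0,0,1.05,0,0,0,0.2],[0,0,0,0,0,0,0],[0,0,0,0,0,0,-0.3],[0,0,0,0,0,0,-0.6]]' 40
python3 -m inch '[[0,0,0,0,0,0,-0.6],[0,0,0,0,0,0,-0.6],[0,0,0,0,0,0,-0.6],[0,0,0,0,0,0,-0.6]]' 40
python3 go.py 670 10 17 35.5
python3 -m inch '[[0,0,-1,0,0,0,-0.6],[0,0,-3,0,0,0,-0.6],[0,0,-3,0,0,0,-0.6],[0,0,-2,0,0,0,-0.6],[0,0,0,0,0,0,-0.6]]' 40
python3 go.py 670 10 110 -16.9
python3 - <<'E'
from h import *
im=snap('side','side5');t=snap('top','top5')
A=cv2.resize(im[150:270,310:430,::-1],(400,400));B=cv2.resize(t[110:170,280:340,::-1],(400,400),interpolation=cv2.INTER_CUBIC)
cv2.imwrite('pics/c5.png',np.hstack([A,B]))
s=arm.get_state();M=R.from_euler('xyz',s['eef_rot'],degrees=True).as_matrix();t=s['tool_pos']
for zz in(12,):
    P=[t+M@[x,-y,0]+[0,0,zz] for x,y in((42,-15),(-30,-15),(-30,15),(42,37),(20,37))]
    print('side',((proj('side',P)-[310,150])*400/120+1).round().tolist());print('top',((proj('top',P)-[280,110])*400/60+3).round().tolist())
E
```

```text
clock: 11.75
tool_pos: [670.0, 9.9, 14.6]
eef_rot: [-179.9, 0.0, 35.6]
contact_force: [-0.3, 0.6, -0.9]
grip_width: 28.8
clock: 12.15
tool_pos: [669.9, 9.8, 14.4]
eef_rot: [-179.9, 0.0, 35.6]
contact_force: [-0.3, 0.1, -1.7]
grip_width: 29.0
t 12.15 pos [669.9   9.8  14.4] rpy [-1.7994e+02  3.0000e-02  3.5640e+01] w 29.0 F [-0.3  0.1 -1.7]
shift cm [ 0.02 -0.01 -0.26] len 0.26 turn [-0.06  0.03  0.14]
clock: 12.65
tool_pos: [672.5, 10.4, 109.1]
eef_rot: [179.8, -0.3, 35.6]
contact_force: [1.2, 0.5, 0.2]
grip_width: 28.8
t 12.65 pos [672.5  10.4 109.1] rpy [179.83  -0.3   35.65] w 28.8 F [1.2 0.5 0.2]
shift cm [-0.23 -0.12 -0.09] len 0.27 turn [ 2.000e-02 -3.600e-01  5.255e+01]
side [[261.0, 152.0], [213.0, 211.0], [166.0, 193.0], [184.0, 125.0], [169.0, 141.0]]
top [[208.0, 36.0], [315.0, 186.0], [252.0, 230.0], [99.0, 112.0], [132.0, 158.0]]
```

View pics/c5.png

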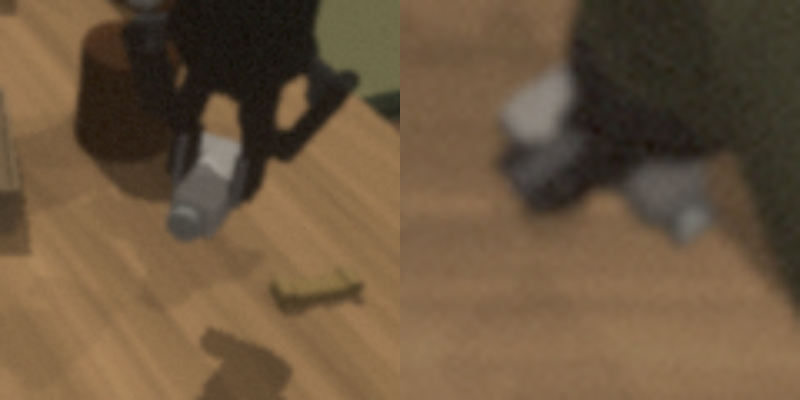

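```bash
python3 -m inch '[[0,0,0,0,0,7.5,-0.6],[0,0,0,0,0,7.5,-0.6],[0,0,0,0,0,7.5,-0.6],[0,0,0,0,0,7.5,-0.6],[0,0,0,0,0,7.5,-0.6]]'
python3 -m inch '[[0,0,0,0,0,7.5,-0.6],[0,0,0,0,0,7.5,-0.6],[0,0,0,0,0,0,-0.6]]'
python3 go.py 556.3 -195.8 85 -16.9
```

```text
clock: 13.25
tool_pos: [668.7, 9.6, 102.4]
eef_rot: [-180.0, 0.3, -2.2]
contact_force: [-0.5, 0.7, -0.4]
grip_width: 28.8
clock: 13.55
tool_pos: [668.8, 9.6, 102.6]
eef_rot: [179.9, 0.2, -16.9]
contact_force: [0.1, 0.2, -0.9]
grip_width: 29.1
t 13.55 pos [668.8   9.6 102.6] rpy [179.94   0.23 -16.87] w 29.1 F [ 0.1  0.2 -0.9]
shift cm [-4.8  22.92  1.8 ] len 23.49 turn [0.06 0.23 0.03]
```

```bash
python3 -m inch '[[-0.6,3,0,0,0,0,-0.6],[-0.9,4.3,0,0,0,0,-0.6],[-0.9,4.3,0,0,0,0,-0.6],[-0.9,4.3,0,0,0,0,-0.6],[-0.9,4.3,0,0,0,0,-0.6]]'
python3 -m inch '[[-0.6,2.7,0.9,0,0.2,0,-0.6],[0,0,0.9,0,0,0,-0.6],[0,0,0,0,0,0,-0.6]]'
python3 go.py 556.3 -195.8 60 -16.9
python3 - <<'E'
from h import *
im=snap('side','side6');t=snap('top','top6')
A=cv2.resize(im[210:370,300:440,::-1],(420,480));B=cv2.resize(t[140:220,350:430,::-1],(380,480),interpolation=cv2.INTER_CUBIC)
cv2.imwrite('pics/c6.png',np.hstack([A,B]))
E
```

```text
clock: 14.05
tool_pos: [569.4, -172.8, 103.4]
eef_rot: [-180.0, 0.2, -16.6]
contact_force: [-0.2, -1.3, -0.9]
grip_width: 29.1
clock: 14.35
tool_pos: [555.7, -195.7, 84.3]
eef_rot: [-180.0, 0.1, -16.8]
contact_force: [-0.5, 0.1, -1.0]
grip_width: 28.7
t 14.35 pos [ 555.7 -195.7   84.3] rpy [-1.7995e+02  1.0000e-01 -1.6830e+01] w 28.7 F [-0.5  0.1 -1. ]
shift cm [ 0.06 -0.    2.43] len 2.43 turn [-0.05  0.1   0.07]
```

View pics/c6.png

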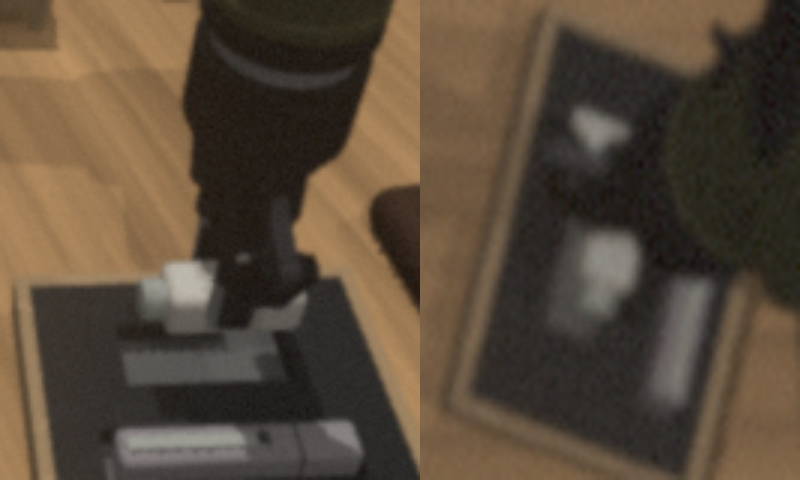

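```bash
python3 -m inch '[[0.05,0,1,0,0,0,-0.6],[0,0,1.4,0,0,0,-0.6],[0,0,0.6,0,0,0,-0.6],[0,0,0.4,0,0,0,-0.6],[0,0,0,0,0,0,-0.6]]'
python3 go.py 556.3 -195.8 37 -16.9
```

```text
clock: 14.95
tool_pos: [557.7, -195.3, 51.4]
eef_rot: [-180.0, -0.0, -16.8]
contact_force: [0.8, -0.6, -0.7]
grip_width: 28.8
t 14.95 pos [ 557.7 -195.3   51.4] rpy [-1.7997e+02 -3.0000e-02 -1.6830e+01] w 28.8 F [ 0.8 -0.6 -0.7]
shift cm [-0.12  0.09  1.44] len 1.45 turn [-0.03 -0.03  0.07]
```

```bash
python3 -m inch '[[-0.1,0.05,0.1,0,0,0,-0.6],[0,0,0.4,0,0,0,-0.6],[0,0,0.4,0,0,0,-0.6],[0,0,0.3,0,0,0,-0.6],[0,0,0,0,0,0,-0.6]]'
python3 go.py 556.3 -195.8 37 -16.9
python3 -m inch '[[0,0,0.15,0,0,0,-0.6],[0,0,0,0,0,0,-0.6],[0,0,0,0,0,0,-0.6]]'
python3 go.py 556.3 -195.8 37 -16.9
```

```text
clock: 15.45
tool_pos: [556.7, -195.8, 39.8]
eef_rot: [-180.0, -0.1, -16.9]
contact_force: [-0.1, -0.0, -1.1]
grip_width: 29.4
t 15.45 pos [ 556.7 -195.8   39.8] rpy [-1.7998e+02 -7.0000e-02 -1.6860e+01] w 29.4 F [-0.1 -0.  -1.1]
shift cm [-0.04  0.01  0.28] len 0.28 turn [-0.02 -0.07  0.04]
clock: 15.75
tool_pos: [557.2, -195.9, 38.9]
eef_rot: [-180.0, -0.1, -16.9]
contact_force: [0.0, 0.2, -1.1]
grip_width: 29.0
t 15.75 pos [ 557.2 -195.9   38.9] rpy [-1.7999e+02 -1.3000e-01 -1.6860e+01] w 29.0 F [ 0.   0.2 -1.1]
shift cm [-0.09  0.02  0.19] len 0.21 turn [-0.01 -0.13  0.04]
```

```bash
python3 -m inch '[[-0.05,0,0.2,0,0,0,-0.6],[0,0,0,0,0,0,-0.6],[0,0,0,0,0,0,-0.2],[0,0,0,0,0,0,-0.15],[0,0,0,0,0,0,-0.1]]'
python3 go.py 556.3 -195.8 37 -16.9
python3 -m inch '[[0,0,-0.5,0,0,0,-0.1],[0,0,-2,0,0,0,-0.1],[0,0,-4,0,0,0,-0.1],[0,-3,-4,0,0,0,0.3],[0,-4.5,-3,0,0,0,1]]'
python3 go.py 541.5 224.5 170 -18.9
python3 - <<'E'
from h import *
im=snap('side','side7');t=snap('top','top7')
A=cv2.resize(im[270:400,290:450,::-1],(480,390),interpolation=cv2.INTER_CUBIC);B=cv2.resize(t[140:225,350:430,::-1],(310,390),interpolation=cv2.INTER_CUBIC)
cv2.imwrite('pics/c7.png',np.hstack([A,B]))
E
```

```text
clock: 16.25
tool_pos: [556.8, -195.8, 37.1]
eef_rot: [-180.0, -0.1, -16.9]
contact_force: [0.4, 1.2, 0.3]
grip_width: 38.5
t 16.25 pos [ 556.8 -195.8   37.1] rpy [-1.7999e+02 -1.4000e-01 -1.6860e+01] w 38.5 F [0.4 1.2 0.3]
shift cm [-0.05  0.02  0.01] len 0.05 turn [-0.01 -0.14  0.04]
clock: 16.75
tool_pos: [577.8, -129.8, 173.0]
eef_rot: [179.9, -0.3, -17.2]
contact_force: [2.4, 0.7, -0.4]
grip_width: 66.3
t 16.75 pos [ 577.8 -129.8  173. ] rpy [179.93  -0.34 -17.2 ] w 66.3 F [ 2.4  0.7 -0.4]
shift cm [-13.95 -32.77   0.18] len 35.62 turn [ 0.07 -0.34  1.7 ]
```

View pics/c7.png

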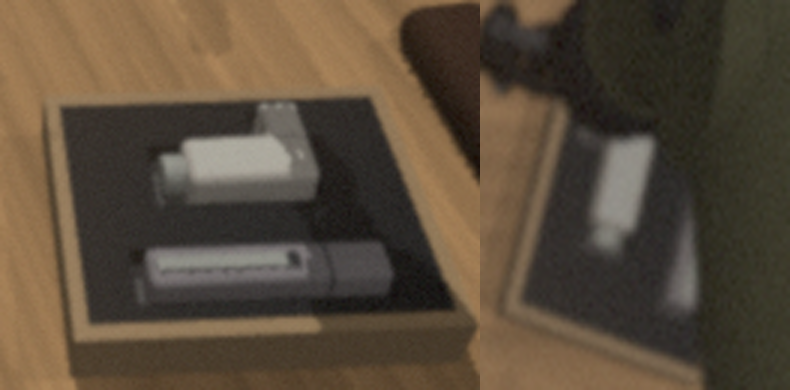

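```bash
python3 -m inch '[[-1.7,-4.1,0,0,0,0,1],[-1.7,-4.1,0,0,0,0,1],[-1.7,-4.1,0,0,0,0,1],[-1.7,-4.1,0,0,0,0,1],[-1.7,-4.1,0,0,0,0,1]]'
python3 -m inch '[[-1.7,-4.1,0,0,0,0,1],[-1.7,-4.1,0,0,0,-4,1],[-1.7,-4.1,0,0,0,-8,1],[0,0,0,0,0,-8,0.6],[0,0,0,0,0,-8,0.3]]'
python3 -m inch '[[0,0,0,0,0,-8,0],[0,0,0,0,0,-8,0],[0,0,0,0,0,-8,0],[0,0,0,0,0,-8,0],[0,0,0,0,0,-8,0]]'
python3 -m inch '[[0,0,0,0,0,-8,0],[0,0,0,0,0,-8,0],[0,0,0,0,0,-4,0],[0,0,0,0,0,0,0]]'
python3 go.py 541.2 225 110 71.1; python3 -c "
from h import *;print(arm.get_state()['joint_positions'].round())"
```

```text
clock: 17.35
tool_pos: [554.8, 95.4, 169.9]
eef_rot: [-180.0, -0.2, -16.8]
contact_force: [1.1, 0.1, 0.0]
grip_width: 85.3
clock: 17.85
tool_pos: [538.1, 228.4, 169.8]
eef_rot: [180.0, -0.1, 11.7]
contact_force: [0.4, -0.2, -0.1]
grip_width: 59.1
clock: 18.35
tool_pos: [539.0, 225.8, 169.6]
eef_rot: [179.9, -0.1, 51.5]
contact_force: [-0.5, 0.4, -0.2]
grip_width: 43.0
clock: 18.75
tool_pos: [539.0, 225.7, 169.5]
eef_rot: [179.9, -0.0, 71.2]
contact_force: [0.7, 0.4, -0.1]
grip_width: 42.8
t 18.75 pos [539.  225.7 169.5] rpy [ 1.7988e+02 -3.0000e-02  7.1160e+01] w 42.8 F [ 0.7  0.4 -0.1]
shift cm [-0.    0.22  5.95] len 5.95 turn [ 0.12 -0.03  0.06]
[ 22.  22. -57.  96.  19.  73. -58.]
```

```bash
python3 -m inch '[[0,0.2,4,0,0,0,0],[0,0,4,0,0,0,0],[0,0,0,0,0,0,0],[0,0,0,0,0,0,0]]'
python3 go.py 541.2 225 41 71.1
```

```text
clock: 19.15
tool_pos: [540.8, 225.3, 89.8]
eef_rot: [179.9, -0.0, 71.1]
contact_force: [0.3, 0.4, -0.1]
grip_width: 42.8
t 19.15 pos [540.8 225.3  89.8] rpy [ 1.7993e+02 -1.0000e-02  7.1110e+01] w 42.8 F [ 0.3  0.4 -0.1]
shift cm [-0.02  0.04  4.88] len 4.88 turn [ 0.07 -0.01  0.01]
```

```bash
python3 -m inch '[[0,0,2,0,0,0,0],[0,0,1.5,0,0,0,0],[0,0,1.2,0,0,0,0],[0,0,0,0,0,0,0]]'
python3 go.py 541.2 225 41 71.1
python3 -m inch '[[0,0,0,0,0,0,-0.5],[0,0,0,0,0,0,-0.9],[0,0,0,0,0,0,-0.9],[0,0,0,0,0,0,-0.9],[0,0,0,0,0,0,-0.9]]' 80
python3 go.py 541.2 225 41 71.1
```

```text
clock: 19.55
tool_pos: [540.5, 224.7, 41.5]
eef_rot: [180.0, 0.1, 71.1]
contact_force: [-0.4, -0.2, 0.4]
grip_width: 42.5
t 19.55 pos [540.5 224.7  41.5] rpy [1.7996e+02 5.0000e-02 7.1130e+01] w 42.5 F [-0.4 -0.2  0.4]
shift cm [0.05 0.05 0.05] len 0.09 turn [0.04 0.05 0.03]
clock: 20.05
tool_pos: [541.6, 225.7, 43.5]
eef_rot: [179.8, -0.1, 71.1]
contact_force: [-1.5, -0.9, 5.6]
grip_width: 10.3
t 20.05 pos [541.6 225.7  43.5] rpy [ 1.7982e+02 -7.0000e-02  7.1140e+01] w 10.3 F [-1.5 -0.9  5.6]
shift cm [-0.08 -0.02  0.25] len 0.26 turn [ 0.18 -0.07  0.04]
```

```bash
python3 -m inch '[[0,0,-1,0,0,0,-0.9],[0,0,-2.5,0,0,0,-0.9],[0,0,-3.5,0,0,0,-0.9],[0,0,-3.5,0,0,0,-0.9],[0,0,-2,0,0,0,-0.9]]' 100
python3 -m inch '[[0,0,0,0,0,0,-0.9],[0,0,0,0,0,0,-0.9],[0,0,0,0,0,0,-0.9]]'
python3 go.py 551.1 -213 160 73.1
python3 - <<'E'
from h import *
im=snap('side','side8');t=snap('top','top8')
s=arm.get_state();M=R.from_euler('xyz',s['eef_rot'],degrees=True).as_matrix();p=s['tool_pos'];print(p)
# tray x = -tool y rotated: world yaw(tool)-90
Y=s['eef_rot'][2]-90;B=R.from_euler('z',Y,degrees=True).as_matrix()
for z in(40,0):
    P=np.array([[93,69,z],[93,-69,z],[-93,-69,z],[-93,69,z]],float)@B.T+p-[0,0,43.5]
    print(z,'top',((proj('top',P)-[180,120])*[4,4]+1.5).round().tolist(),'side',((proj('side',P)-[220,80])*4+1.5).round().tolist())
A=cv2.resize(im[80:230,220:340,::-1],(400,500),interpolation=cv2.INTER_CUBIC);B=cv2.resize(t[120:245,180:280,::-1],(400,500),interpolation=cv2.INTER_CUBIC)
cv2.imwrite('pics/c8.png',np.hstack([A,B]))
E
```

```text
clock: 20.55
tool_pos: [541.5, 225.7, 170.2]
eef_rot: [179.7, -0.1, 71.2]
contact_force: [-0.5, 0.4, -3.3]
grip_width: 9.4
clock: 20.85
tool_pos: [539.9, 224.3, 165.5]
eef_rot: [-180.0, 0.1, 71.1]
contact_force: [-0.2, 0.5, -3.4]
grip_width: 9.7
t 20.85 pos [539.9 224.3 165.5] rpy [-1.7999e+02  1.0000e-01  7.1140e+01] w 9.7 F [-0.2  0.5 -3.4]
shift cm [-41.01  15.2    0.62] len 43.75 turn [-0.01  0.1  -1.96]
[539.98554749 224.54969571 165.65216747]
40 top [[146.0, 56.0], [356.0, 131.0], [254.0, 415.0], [42.0, 339.0]] side [[381.0, 205.0], [403.0, 321.0], [52.0, 321.0], [71.0, 205.0]]
0 top [[156.0, 70.0], [357.0, 142.0], [259.0, 415.0], [56.0, 342.0]] side [[377.0, 265.0], [398.0, 385.0], [57.0, 386.0], [75.0, 265.0]]
```

View pics/c8.png

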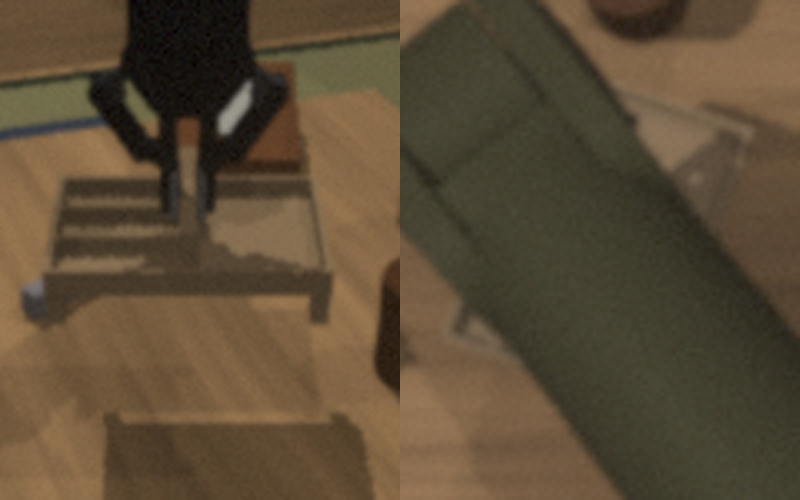

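```bash
python3 -m inch '[[-2.5,0.9,0,0,0,0,-0.9],[-4,1.5,0,0,0,0,-0.9],[-4.1,1.5,0,0,0,0,-0.9],[-4.1,1.5,0,0,0,0,-0.9],[-4.1,1.5,0,0,0,0,-0.9]]'
python3 -m inch '[[-4.1,1.5,0,0,0,0,-0.9],[-4.1,1.5,0,0,0,0,-0.9],[-4.1,1.5,0,0,0,0,-0.9],[-4.1,1.5,0,0,0,0,-0.9],[-4.1,1.5,0,0,0,0,-0.9]]'
python3 -m inch '[[-1.5,0.6,0,0,0,-2,-0.9],[0,0,0,0,0,0,-0.9],[0,0,0,0,0,0,-0.9]]'
python3 go.py 551.1 -213 110 73.1
```

```text
clock: 21.45
tool_pos: [544.7, 23.2, 166.6]
eef_rot: [180.0, 0.0, 71.2]
contact_force: [1.2, -0.5, -2.5]
grip_width: 9.8
clock: 21.95
tool_pos: [549.4, -194.9, 166.6]
eef_rot: [180.0, -0.0, 71.1]
contact_force: [0.6, 0.6, -3.0]
grip_width: 9.7
clock: 22.25
tool_pos: [550.5, -208.6, 166.6]
eef_rot: [180.0, -0.1, 73.1]
contact_force: [-0.6, 1.3, -2.6]
grip_width: 9.6
t 22.25 pos [ 550.5 -208.6  166.6] rpy [ 1.7999e+02 -1.1000e-01  7.3110e+01] w 9.6 F [-0.6  1.3 -2.6]
shift cm [-0.41  0.18  5.65] len 5.67 turn [ 0.01 -0.11  0.01]
```

```bash
python3 -m inch '[[-0.4,0.15,2,0,0,0,-0.9],[0,0,3,0,0,0,-0.9],[0,0,1.5,0,0,0,-0.9],[0,0,0,0,0,0,-0.9],[0,0,0,0,0,0,-0.9]]'
python3 go.py 551.1 -213 81 73.1
python3 - <<'E'
from h import *
im=snap('side','side9')
A=cv2.resize(im[200:400,270:470,::-1],(600,600),interpolation=cv2.INTER_CUBIC)
cv2.imwrite('pics/c9.png',A)
s=arm.get_state();p=s['tool_pos'];B=R.from_euler('z',s['eef_rot'][2]-90,degrees=True).as_matrix()
for o,z,q,n in((p-[0,0,43.5],40,(93,69),'tray rim'),(p-[0,0,43.5],0,(86,62),'feet'),(np.array([551.1,-213,0]),36,(100,75),'box')):
    P=np.array([[a*q[0],b*q[1],z] for a,b in((-1,1),(1,1),(1,-1),(-1,-1))],float)@B.T+o
    print(n,((proj('side',P)-[270,200])*3+1).round().tolist())
E
```

```text
clock: 22.75
tool_pos: [551.9, -212.6, 103.1]
eef_rot: [179.9, -0.0, 73.2]
contact_force: [0.2, -0.2, -1.9]
grip_width: 9.6
t 22.75 pos [ 551.9 -212.6  103.1] rpy [ 1.7986e+02 -4.0000e-02  7.3230e+01] w 9.6 F [ 0.2 -0.2 -1.9]
shift cm [-0.06 -0.07  2.21] len 2.21 turn [ 0.14 -0.04  0.13]
tray rim [[128.0, 232.0], [461.0, 222.0], [564.0, 443.0], [163.0, 457.0]]
feet [[138.0, 289.0], [437.0, 279.0], [520.0, 477.0], [169.0, 490.0]]
box [[107.0, 300.0], [442.0, 289.0], [542.0, 528.0], [138.0, 544.0]]
```

View pics/c9.png

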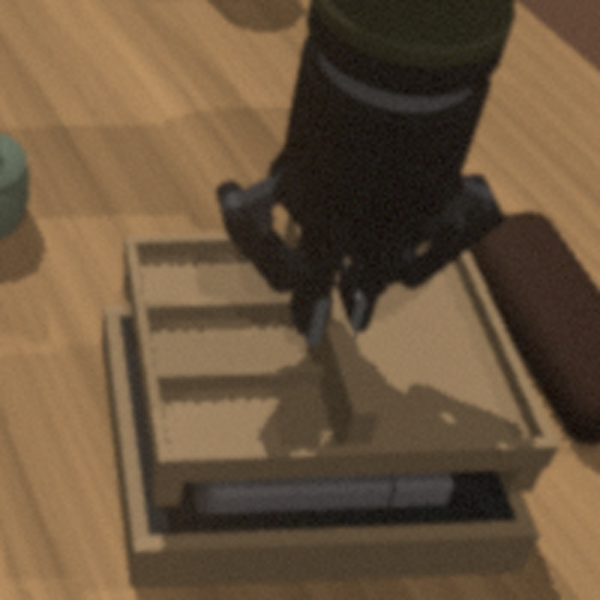

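```bash
python3 -m inch '[[-0.05,-0.05,0.8,0,0,0,-0.9],[0,0,0.6,0,0,0,-0.9],[0,0,0.4,0,0,0,-0.9],[0,0,0,0,0,0,-0.9],[0,0,0,0,0,0,-0.9]]'
python3 go.py 551.1 -213 79.5 73.1
python3 -m inch '[[0,0,0.2,0,0,0,-0.9],[0,0,0.1,0,0,0,-0.9],[0,0,0,0,0,0,-0.9],[0,0,0,0,0,0,-0.9]]'
python3 go.py 551.1 -213 79.5 73.1
```

```text
clock: 23.3
tool_pos: [550.8, -214.1, 84.6]
eef_rot: [179.9, -0.0, 73.1]
contact_force: [0.8, 0.4, -2.3]
grip_width: 9.9
t 23.3 pos [ 550.8 -214.1   84.6] rpy [ 1.7988e+02 -2.0000e-02  7.3140e+01] w 9.9 F [ 0.8  0.4 -2.3]
shift cm [ 0.11 -0.    0.51] len 0.52 turn [ 0.12 -0.02  0.04]
clock: 23.7
tool_pos: [550.8, -214.1, 81.6]
eef_rot: [179.9, -0.0, 73.1]
contact_force: [-1.2, 0.4, -2.7]
grip_width: 9.9
t 23.7 pos [ 550.8 -214.1   81.6] rpy [ 1.7988e+02 -1.0000e-02  7.3140e+01] w 9.9 F [-1.2  0.4 -2.7]
shift cm [ 0.11 -0.01  0.21] len 0.24 turn [ 0.12 -0.01  0.04]
```

```bash
python3 -m inch '[[0.1,0,0.15,0,0,0,-0.9],[0,0,0.1,0,0,0,-0.9],[0,0,0,0,0,0,-0.9],[0,0,0,0,0,0,-0.9]]'
python3 go.py 551.1 -213 79.5 73.1
```

```text
clock: 24.1
tool_pos: [551.3, -213.0, 79.6]
eef_rot: [179.9, -0.0, 73.1]
contact_force: [-1.1, 0.6, 2.1]
grip_width: 9.9
t 24.1 pos [ 551.3 -213.    79.6] rpy [ 1.7986e+02 -1.0000e-02  7.3150e+01] w 9.9 F [-1.1  0.6  2.1]
shift cm [-0.01 -0.02  0.01] len 0.02 turn [ 0.14 -0.01  0.05]
```

```bash
python3 -m inch '[[0,0,0,0,0,0,-0.6],[0,0,0,0,0,0,-0.3],[0,0,0,0,0,0,0],[0,0,0,0,0,0,0],[0,0,-1,0,0,0,0]]'
python3 -m inch '[[0,0,-3,0,0,0,0],[0,0,-4,0,0,0,0],[0,0,-3,0,0,0,0],[0,0,0,0,0,0,0]]'
python3 go.py 443 10 190 73.1
python3 - <<'E'
from h import *
snap('side','side10');t=snap('top','top10')
s=arm.get_state();print(s['joint_positions'].round())
E
```

```text
clock: 24.6
tool_pos: [550.1, -212.8, 88.2]
eef_rot: [-180.0, -0.0, 73.1]
contact_force: [0.1, 0.0, -0.8]
grip_width: 42.2
clock: 25.0
tool_pos: [554.0, -213.5, 194.9]
eef_rot: [179.4, 0.1, 73.2]
contact_force: [0.3, 0.9, -0.1]
grip_width: 42.7
t 25.0 pos [ 554.  -213.5  194.9] rpy [1.7936e+02 7.0000e-02 7.3150e+01] w 42.7 F [ 0.3  0.9 -0.1]
shift cm [ 18.17 -17.1    0.27] len 24.96 turn [0.64 0.07 0.05]
[ 60.  19. -50.  94.  15.  74.  -9.]
```

```bash
python3 -m inch '[[3,-2.9,0,0.4,0,0,0],[3,-2.9,0,0.2,0,0,0],[3,-2.9,0,0,0,0,0],[3,-2.9,0,0,0,0,0],[3,-2.9,0,0,0,0,0]]'
python3 -m inch '[[3,-2.6,0,0,0,0,0],[0,0,2,0,0,0,0],[0,0,2,0,0,0,0],[0,0,0,0,0,0,0],[0,0,0,0,0,0,0]]'
python3 go.py 443 10 100 73.1
python3 - <<'E'
from h import *
# knob from both views: green mask centroid of knob in enlarged crops taken after the arm left for the tray
t=cv2.imread('pics/top10.png');s=cv2.imread('pics/side10.png')
for cam,a,(x0,y0,x1,y1) in(('top',t,(295,205,330,235)),('side',s,(245,235,285,282))):
    h=cv2.cvtColor(cv2.GaussianBlur(a,(3,3),0),cv2.COLOR_BGR2HSV);m=np.zeros(h.shape[:2],bool);m[y0:y1,x0:x1]=1;m&=(h[:,:,0]>25)
    ys,xs=np.nonzero(m);print(cam,xs.min(),xs.max(),ys.min(),ys.max())
    if cam=='side':
        for y in range(ys.min(),ys.min()+10):
            q=xs[ys==y];print(y,q.min(),q.max(),end='; ')
        print(ray('side',[(xs.min()+xs.max())/2,y0],30))
    c=[(xs.min()+xs.max())/2,(ys.min()+ys.max())/2];print(c,ray(cam,c,32))
    print('pred axis',proj(cam,[[443,10,80],[443,10,62],[443,10,30],[443,10,0]]).round(1).tolist())
E
```

```text
clock: 25.6
tool_pos: [453.8, -26.0, 188.6]
eef_rot: [-179.4, -0.0, 73.1]
contact_force: [-0.8, 1.1, 0.2]
grip_width: 42.7
clock: 26.1
tool_pos: [438.5, 8.9, 149.8]
eef_rot: [-179.4, -0.0, 73.1]
contact_force: [0.5, 0.3, 0.9]
grip_width: 42.8
t 26.1 pos [438.5   8.9 149.8] rpy [-1.7941e+02 -4.0000e-02  7.3140e+01] w 42.8 F [0.5 0.3 0.9]
shift cm [0.23 0.45 4.98] len 5.0 turn [-0.59 -0.04  0.04]
top 302 321 210 229
[np.float64(311.5), np.float64(219.5)] [[442.30900929   9.94943735  32.        ]]
pred axis [[313.1, 219.1], [312.5, 219.2], [311.4, 219.3], [310.5, 219.3]]
side 250 278 241 279
241 262 266; 242 261 267; 243 260 268; 244 259 268; 245 257 271; 246 255 273; 247 254 274; 248 253 275; 249 252 276; 250 251 277; [[462.8136736   82.79145198  30.        ]]
[np.float64(264.0), np.float64(260.0)] [[439.2900051    8.98366868  32.        ]]
pred axis [[265.2, 241.3], [265.4, 248.2], [265.6, 259.9], [265.9, 270.4]]
```

```bash
python3 -m inch '[[0.2,0.4,2,-0.6,0,0,0],[0,0,3,0,0,0,0],[0,0,2,0,0,0,0],[0,0,0,0,0,0,0],[0,0,0,0,0,0,0]]'
python3 go.py 442.5 10 66 73.1
```

```text
clock: 26.6
tool_pos: [444.0, 9.8, 80.9]
eef_rot: [179.9, -0.1, 73.1]
contact_force: [-0.2, -0.6, 0.2]
grip_width: 42.5
t 26.6 pos [444.    9.8  80.9] rpy [ 1.7988e+02 -8.0000e-02  7.3130e+01] w 42.5 F [-0.2 -0.6  0.2]
shift cm [-0.02 -0.16  1.49] len 1.5 turn [ 0.12 -0.08  0.03]
```

```bash
python3 -m inch '[[0,-0.15,0.8,0,0,0,0],[0,0,0.6,0,0,0,0],[0,0,0,0,0,0,0],[0,0,0,0,0,0,-0.3],[0,0,0,0,0,0,-0.5]]' 40
python3 go.py 442.5 10 66 73.1
python3 -m inch '[[0,0,0,0,0,0,-0.6],[0,0,0,0,0,0,-0.8],[0,0,0,0,0,0,-0.8],[0,0,0,0,0,0,-0.8]]' 50
python3 go.py 442.5 10 66 73.1
```

```text
clock: 27.1
tool_pos: [442.2, 10.1, 66.4]
eef_rot: [179.9, -0.0, 73.1]
contact_force: [-0.8, 0.8, 1.2]
grip_width: 21.4
t 27.1 pos [442.2  10.1  66.4] rpy [ 1.7986e+02 -1.0000e-02  7.3140e+01] w 21.4 F [-0.8  0.8  1.2]
shift cm [-0.01  0.03  0.04] len 0.05 turn [ 0.14 -0.01  0.04]
clock: 27.5
tool_pos: [442.1, 10.2, 66.6]
eef_rot: [179.9, 0.0, 73.1]
contact_force: [-1.7, -0.0, 5.2]
grip_width: 17.4
t 27.5 pos [442.1  10.2  66.6] rpy [179.88   0.    73.15] w 17.4 F [-1.7 -0.   5.2]
shift cm [-0.01  0.04  0.06] len 0.07 turn [0.12 0.   0.05]
```

```bash
python3 -m inch '[[0,0,-0.5,0,0,0,-0.9],[0,0,-1,0,0,0,-0.9],[0,0,-1,0,0,0,-0.9],[0,0,0,0,0,0,-0.9],[0,0,0,0,0,0,-0.9]]' 60
python3 go.py 596 -226.7 200 73.1
python3 -c "
from h import *
im=snap('side','side11')
cv2.imwrite('pics/c11.png',cv2.resize(im[160:300,200:340,::-1],(500,500),interpolation=cv2.INTER_CUBIC))"
```

```text
clock: 28.0
tool_pos: [442.3, 9.7, 91.5]
eef_rot: [179.8, 0.0, 73.1]
contact_force: [0.0, -0.2, -2.7]
grip_width: 17.1
t 28.0 pos [442.3   9.7  91.5] rpy [1.798e+02 3.000e-02 7.311e+01] w 17.1 F [ 0.  -0.2 -2.7]
shift cm [-18.16  21.61 -10.76] len 30.21 turn [0.2  0.03 0.01]
```

View pics/c11.png

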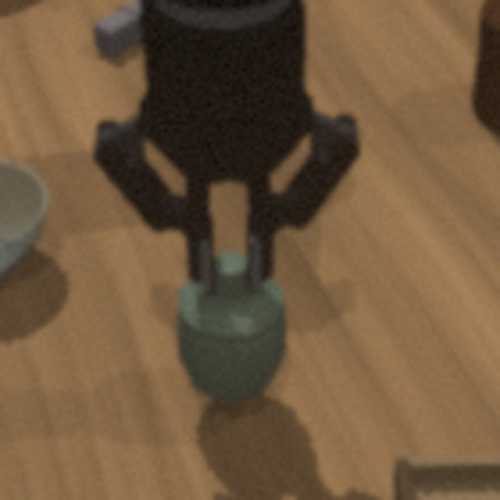

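```bash
python3 -m inch '[[0,0,-2,0,0,0,-0.9],[0,0,-4,0,0,0,-0.9],[0,0,-4,0,0,0,-0.9],[0,0,-2,0,0,0,-0.9],[0,0,0,0,0,0,-0.9]]'
python3 -m inch '[[-2,2.4,0,0,0,0,-0.9],[-3,3.6,0,0,0,0,-0.9],[-3,3.6,0,0,0,0,-0.9],[-3,3.6,0,0,0,0,-0.9],[-3,3.6,0,0,0,0,-0.9]]'
python3 -m inch '[[-3,3.6,0,0,0,0,-0.9],[-1.2,1.2,0,0,0,0,-0.9],[0,0,0,0,0,0,-0.9],[0,0,0,0,0,0,-0.9]]'
python3 go.py 596 -226.7 150 73.1
```

```text
clock: 28.55
tool_pos: [443.7, 9.9, 213.6]
eef_rot: [179.6, 0.0, 73.1]
contact_force: [0.5, -0.1, -2.6]
grip_width: 17.3
clock: 29.05
tool_pos: [561.9, -174.0, 208.4]
eef_rot: [-179.9, -0.1, 73.1]
contact_force: [-1.0, 1.3, -0.2]
grip_width: 17.7
clock: 29.45
tool_pos: [595.0, -225.4, 209.1]
eef_rot: [-179.9, -0.1, 73.2]
contact_force: [-0.4, 1.2, -1.2]
grip_width: 17.5
t 29.45 pos [ 595.  -225.4  209.1] rpy [-1.799e+02 -1.500e-01  7.319e+01] w 17.5 F [-0.4  1.2 -1.2]
shift cm [-0.11  0.15  5.9 ] len 5.91 turn [-0.1  -0.15  0.09]
```

```bash
python3 -m inch '[[-0.1,0.1,2,0,0,0,-0.9],[0,0,2.5,0,0,0,-0.9],[0,0,1.5,0,0,0,-0.9],[0,0,0.5,0,0,0,-0.9],[0,0,0,0,0,0,-0.9]]'
python3 -m inch '[[0,0,0,0,0,0,-0.9],[0,0,0,0,0,0,-0.9]]'
python3 go.py 596 -226.7 131 73.1
```

```text
clock: 29.95
tool_pos: [596.0, -227.1, 146.0]
eef_rot: [179.9, -0.0, 73.2]
contact_force: [-0.4, 0.1, -1.2]
grip_width: 17.3
clock: 30.15
tool_pos: [597.2, -227.9, 147.9]
eef_rot: [179.8, 0.0, 73.1]
contact_force: [0.4, 0.4, -3.1]
grip_width: 17.3
t 30.15 pos [ 597.2 -227.9  147.9] rpy [179.76   0.    73.15] w 17.3 F [ 0.4  0.4 -3.1]
shift cm [ 0.08 -0.16  1.69] len 1.7 turn [0.24 0.   0.05]
```

```bash
python3 -m inch '[[0,0,0.6,0.2,0,0,-0.9],[0,0,0.4,0,0,0,-0.9],[0,0,0.3,0,0,0,-0.9],[0,0,0,0,0,0,-0.9],[0,0,0,0,0,0,-0.9]]'
python3 go.py 596 -226.7 131 73.1
python3 -m inch '[[0,0,0.15,0,0,0,-0.9],[0,0,0.1,0,0,0,-0.9],[0,0,0,0,0,0,-0.9]]'
python3 go.py 596 -226.7 131 73.1
```

```text
clock: 30.65
tool_pos: [596.4, -227.9, 133.4]
eef_rot: [-179.9, -0.0, 73.1]
contact_force: [0.0, 0.6, -3.1]
grip_width: 17.4
t 30.65 pos [ 596.4 -227.9  133.4] rpy [-1.7991e+02 -2.0000e-02  7.3140e+01] w 17.4 F [ 0.   0.6 -3.1]
shift cm [ 0.1  -0.08  0.24] len 0.27 turn [-0.09 -0.02  0.04]
clock: 30.95
tool_pos: [596.4, -227.9, 130.9]
eef_rot: [-179.9, -0.0, 73.1]
contact_force: [-0.5, -0.1, -2.5]
grip_width: 17.1
t 30.95 pos [ 596.4 -227.9  130.9] rpy [-1.7991e+02 -1.0000e-02  7.3140e+01] w 17.1 F [-0.5 -0.1 -2.5]
shift cm [ 0.11 -0.07 -0.01] len 0.13 turn [-0.09 -0.01  0.04]
```

```bash
python3 -m inch '[[0,0,0.1,0,0,0,-0.9],[0,0,0.1,0,0,0,-0.9],[0,0,0,0,0,0,-0.9],[0,0,0,0,0,0,-0.9]]'
python3 go.py 596 -226.7 131 73.1
```

```text
clock: 31.35
tool_pos: [596.7, -227.9, 130.8]
eef_rot: [-180.0, 0.0, 73.1]
contact_force: [-3.5, 0.3, 6.3]
grip_width: 16.9
t 31.35 pos [ 596.7 -227.9  130.8] rpy [-1.7996e+02  3.0000e-02  7.3140e+01] w 16.9 F [-3.5  0.3  6.3]
shift cm [ 0.09 -0.1  -0.02] len 0.14 turn [-0.04  0.03  0.04]
```

Touched down at the expected height; release, retreat straight up and sideways, then check.

```bash
python3 -m inch '[[0,0,0,0,0,0,-0.5],[0,0,0,0,0,0,-0.2],[0,0,0,0,0,0,0],[0,0,0,0,0,0,0],[0,0,-0.5,0,0,0,0]]'
python3 -m inch '[[0,0,-2,0,0,0,0],[0,0,-4,0,0,0,0],[0,0,-4,0,0,0,0],[3,-3,-2,0,0,0,0],[3,-3,0,0,0,0,0]]'
python3 -m inch '[[3.5,-3,0,0,0,0,0],[3.5,-3,0,0,0,0,0],[3.5,-3,0,0,0,0,0],[0,0,0,0,0,0,0],[0,0,0,0,0,0,0]]'
python3 - <<'E'
from h import *
im=snap('side','side12');t=snap('top','top12')
A=cv2.resize(im[240:400,285:445,::-1],(450,450),interpolation=cv2.INTER_CUBIC);B=cv2.resize(t[130:230,345:423,::-1],(350,450),interpolation=cv2.INTER_CUBIC)
cv2.imwrite('pics/c12.png',np.hstack([A,B]))
Q=R.from_euler('z',-16.9,degrees=True).as_matrix()
for n,P in(('rim',[[-93,69,76],[93,69,76],[93,-69,76],[-93,-69,76]]),('jar mid/knob',[[47,0,94],[47,0,144]])):
    P=np.array(P,float)@Q.T+[551.1,-213,0]
    print(n,'side',((proj('side',P)-[285,240])*450/160+1).round().tolist(),'top',((proj('top',P)-[345,130])*4.5+2+[450,0]).round().tolist())
print(arm.get_state()['tool_pos'],arm.get_state()['clock'])
E
```

```text
clock: 31.85
tool_pos: [596.0, -227.9, 133.4]
eef_rot: [-179.8, -0.0, 73.1]
contact_force: [0.8, 0.5, 0.1]
grip_width: 42.7
clock: 32.35
tool_pos: [558.5, -152.7, 257.9]
eef_rot: [179.7, -0.1, 73.0]
contact_force: [0.2, 1.2, 0.6]
grip_width: 42.9
clock: 32.85
tool_pos: [500.9, -25.8, 255.0]
eef_rot: [180.0, 0.1, 73.3]
contact_force: [0.8, -1.2, -0.1]
grip_width: 42.9
rim side [[74.0, 133.0], [379.0, 124.0], [470.0, 331.0], [104.0, 344.0]] top [[527.0, 340.0], [618.0, 45.0], [838.0, 114.0], [748.0, 410.0]]
jar mid/knob side [[346.0, 200.0], [367.0, 139.0]] top [[716.0, 148.0], [745.0, 134.0]]
[501.29049364 -27.90309922 254.54477187] 32.95
```

View pics/c12.png

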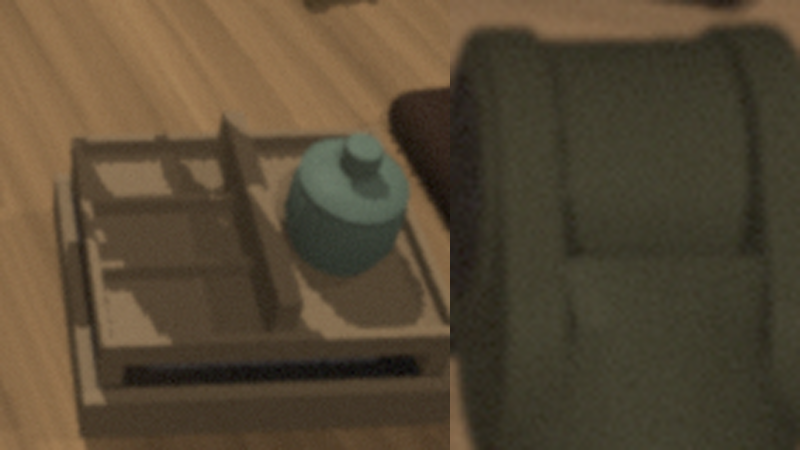

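```bash
python3 -c "
from workcell import arm
print(arm.close_job())"
```

```text
the job is handed in; nothing more can be done
None
```

I packed the box in the required order and handed the job in at about 33 s on the clock; no verdict was reported.

- **Order and touch-down:** The thermometer case I took was the right-hand one of the two. It went into its cutout first, then the inhaler, then the tray on top, and the jar last in the undivided bay. The tray and jar touched down at the expected heights with about 2 N and 6 N, and I felt no catching as the case and inhaler went in.
- **Last checks:** The final side picture shows the tray square and centred on the box to about 3–4 mm. The jar stands upright in the bay and the gripper is clear of everything.
- **Disagreements:** The side camera read about 2–3 pixels lower than my predictions for everything. I took this as calibration error because the gaps between objects agreed. The case may sit about 4 mm towards one end of its cutout, which is still within tolerance.
- **Not checked at the end:** The last top picture was blocked by the arm. The case and inhaler were covered by then, so I last saw the inhaler seated before the tray went on. I did not measure the bystanders, but I felt no contact on any move.

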